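# Refit the pulley guard door of the garage bench grinder

## Robot

A 6-joint arm with a two-finger parallel gripper is mounted at the origin on the work surface. World frame = base frame: x ahead of the robot, y to its left, z up, the work surface at z = 0. Lengths are in m, angles in rad, forces in N, time in s.
With the tool pointing down it reaches from about 0.25 to 0.725 m from the base axis. Payload 4 kg.
Tool frame: the origin (TCP) lies between the finger pads; the fingertips stand 17 mm ahead of it and the grasp point (between the pads) lies 2 mm behind it; z points along the fingers, x is the direction in which the jaws open and shut, and the axes are right-handed (so a half turn about z gives the same grasp; the last joint's range is limited). The gripper opens to 85 mm and grips with 20 to 120 N. Pads are 22 mm wide; open, the fingers measure 114 mm over their backs; the gripper's body (76 mm by 85 mm) begins 54 mm behind the grasp point. The pads swing forward as they close: fully open they stand 13 mm farther back than shut.
Start: joints at [-1.181, 0.241, 0.005, 1.335, 0, 1.571], TCP at [0.19, -0.462, 0.248] pointing down, gripper open.
Joint ranges: [-2.72, 2.72], [-1.05, 1.87], [-1.09, 1.28], [-1.99, 2.15], [-1.42, 1.44], [-3.14, 3.14]. Speed limits (rad/s): [2.79, 2.79, 3.14, 3.14, 3.14, 3.14].

## Interface

Orientations are given as a unit quaternion [x, y, z, w].
In Python, from workcell import telemetry, cams, workorder gives the robot as it stands. The module is installed in compiled form; this text tells all that it offers.
- The arm moves only by the tool apply_moves, never from a script. Its argument "moves" is a list that holds one entry, the list of rows, each a list of 4 numbers: the shift along the tool's x, y, z in mm, then the turn about the tool's z in degrees. A call has exactly 10 rows; each row shifts and turns the pose as measured when the row begins, along the tool's axes as they then stand; what a row does not reach is not made up. A row lasts 1/10 s, in which the tool goes at most 50 mm and 8.59 degrees, less where a joint would pass 70% of its speed; a pose out of reach is approached as far as the arm can. A call with a gripper value outside its range is refused whole. "hand" is the gripper's target within -1 to 1 (fully open at 1, half-way at 0, shut at -1), set as the call begins (left out, the last holds). The fingers move at their own pace and stop on an object; the grip force is fixed at half the most. Time passes only in rows, so rows that do not move let the fingers close, or fill a call up. It gives the time, the measured TCP pose, the force and the opening at its end, in the units of the state.
- telemetry.get_obs(): the state, without advancing time (a new reading comes with each control period).
- cams.camera(name): name is "scene" or "side" or "wrist"; returns a dict with "color" (400x640x3 uint8, red, green, blue), "fovy" (degrees; the focal length in pixels is half the picture's height over the tangent of half this angle, whatever the lens; pixels are square), "cx", "cy" (the principal point, pixels), "camera_from_world" (4x4, takes a point from world to camera coordinates). Camera axes: x right, y down, z forward; pixel columns grow to the right and rows downward; lengths in m; the calibration is good to about 2 mm. A picture is of the moment at which its call begins. There is no depth.
- workorder.job_done(): hands the job in, once; it reports no verdict.
The state is a dict: "clock": time; "joint_pos": joint angles; "joint_vel": joint speeds; "tau": joint torques, N m; "eef_pos": TCP position; "tool_rot": TCP orientation; "ft_force": force on the tool from outside, world axes, zero at the start; "ft_torque": the same for the moment, N m; "grip_width": finger opening in m.
Only numpy, scipy, OpenCV 4.12 (cv2) and the standard library are available. Lean on these libraries where they do the work, as an engineer would, in place of code of your own. Each camera call takes 0.05 s, during which the arm holds its last target. There are 200 camera calls.

## Task

Press the tail of the sprung keeper down until it snaps open and stays open, lift the guard door off its hook, and stand it upright in the slotted wooden rack and let go, so that you can take it again by its other end. Then lower it onto the machine's two hinge pins at once, both knuckles fully home and the door shut across the pulleys, without slamming it. Leave everything else where it is.

Things in the scene. Friction and masses are not known exactly. Their poses are not given: they have to be found in the camera images.
- door: Guard door: plain aluminium panel 190 mm wide (X -95 to 95), 8 mm thick (Y), 140 mm tall (Z, up), about 0.4 kg, centre of mass near X 5. Origin: middle of its lower edge. Both faces alike (ribs 1.5 mm, below Z 70 only). Two hinge knuckles at the -X edge. A window X -24 to 44, Z 68 to 118 mm leaves a top rail, by which it hangs. Grip it over the solid top edge at X -90 to -30 or 50 to 92 mm.
- knuckle_low (a point): Centre of the underside of the door's lower knuckle (door X -108, Y 0, Z 15 mm). Each knuckle is a square block 22 x 22 x 25 mm with an upright through bore of 13.5 mm.
- knuckle_high (a point): Centre of the underside of the door's upper knuckle (door X -108, Y 0, Z 100 mm), 85 mm above the lower one.
- door_rail (a point): Middle of the underside of the door's top rail (door X 10, Y 0, Z 118 mm). The rail is 22 mm high.
- stand: Steel hook stand, fixed; origin on the bench. The hanging door's axes are parallel to the stand's, its origin at about (0, 0, 35) mm of the stand. Post X -7 to 27, Y 14 to 30, keeper cheeks X -15 to 35, Y 13 to 39, up to Z 201 mm. Foot plate X -55 to 60, Y -15 to 85, 12 mm high. The keeper and post leave only the door's hinge (-X) end free to grip while it hangs.
- hook_seat (a point): Middle of the top of the hook's shelf (stand X 10, Y 0, Z 153 mm), where the door's rail rests. The shelf is 56 mm wide and runs from the post to -Y, ending in a lip at Y -20 to -12 mm, up to Z 167 mm. To come off once the keeper is open, the door rises 15 to 35 mm, then goes to the stand's -Y by at least 40 mm.
- keeper (a joint): Angle of the sprung keeper, a rocker on a pin along the stand's X at stand Y 28, Z 189 mm: 0 = shut, front arm (X -7 to 27 mm) over the door's rail; 1.35 = open, arm standing up to Z 235 mm. Pressing its tail straight down (about 4 to 5 N) opens it; past about 0.62 the spring goes over centre and throws it to 1.35, where it stays.
- keeper_tail (a point): Point to press near the end of the top of the keeper's tail, a plate 40 mm wide, 60 mm long that slopes up 35 degrees behind the post (shut: stand X 10, Y 75, Z 225 mm; open: sloping 42 degrees down, this point near Z 151 mm). It moves with the keeper.
- rack: Plywood rack, fixed, 120 mm long (X), 90 mm wide; origin on the bench under its centre. An upright slot 12.4 mm wide runs along its X through the centre, open at both ends: floor 14 mm above the bench, walls to 48 mm, flared lips to 61 mm. The door stands in it with its panel along the slot, either way round. A wooden offcut lies 105 mm to its -Y side.
- rack_floor (a point): Middle of the floor of the rack's slot: the door's origin belongs within 60 mm of this.
- machine: Bench grinder drive, grey, 260 mm wide, fixed; origin on the bench. It lies on its -Y side: front face Y -40, 165 mm tall, pulleys out to Y -22 mm. Its axes are those of the shut door, whose origin is then at (0, 0, 30) mm. A rubber stop (X 71 to 93, Z 32 to 62) ends at Y -9 mm. A wrench lies in front at about (60, 100) mm.
- pin_low (a point): Foot of the lower hinge pin, on its ledge (machine X -108, Y 0, Z 45 mm): knuckle_low belongs here. Both pins are upright, steel, 10 mm thick, 20 mm long, with tapered tips.
- pin_high (a point): Foot of the upper hinge pin, on its ledge (machine X -108, Y 0, Z 130 mm): knuckle_high belongs here.
- rest_arm (a point): Outer end of the machine's steel rest arm, middle of its underside (machine X -45, Y 30, Z 214 mm). The arm, 26 mm wide and 22 mm high, crosses over the door's hinge half, so the door must come in from the machine's +Y below it, held by its free (+X) end.
- oil: Amber bottle, 60 mm across, 150 mm tall; origin under its centre. Leave alone.
- jar: Glass jar, 60 mm across, 85 mm tall, at about (45, 125) mm of the stand; origin under its centre. Leave alone.
- offcut: Wooden block 100 x 45 x 40 mm; origin under its centre. Leave alone.
- can: Steel can, 84 mm across, 110 mm tall; origin under its centre. Leave alone.
- wrench: Wrench lying flat, 170 mm long along its X. Leave alone.

How it is judged:
On the way, in this order (a step that is already met when the one before it is completed fails the run):
1. the keeper is open (beyond 1.0 rad) while the door still hangs on the hook (value of joint keeper above 1 rad and distance between door_rail and hook_seat below 0.016 m and distance of door from where it was at the start of the episode below 0.02 m), for 0.2 s.
2. the door stands upright in the rack's slot, let go (z of door in the frame of rack_floor below 0.008 m and horizontal distance between door and rack_floor below 0.06 m and angle between door's own z axis and vertical below 0.25 rad and angle between the x axis of door and the x axis of rack, either way round below 0.25 rad and contact force between door and the fingers below 0.1 N and linear speed of door below 0.05 m/s), for 0.2 s.
At the end, for the whole second after the job is handed in: Both knuckles sit on their ledges (each underside within 6 mm of its pin's foot), the door is shut across the pulleys (within 0.2 rad of the machine's front), at rest and let go (distance between knuckle_low and pin_low below 0.006 m and distance between knuckle_high and pin_high below 0.006 m and angle between the x axis of door and the x axis of machine, either way round below 0.2 rad and linear speed of door below 0.03 m/s and contact force between door and the fingers below 0.1 N); the robot touches nothing.
It fails at once if the door is slammed or forced on the machine (over 80 N) (contact force between door and machine above 80 N).
It fails at once if the oil bottle, jar, offcut, can or wrench is moved more than 30 mm or knocked over (distance of any of oil, jar, offcut, can, wrench from where it was at the start of the episode above 0.03 m or angle between any of oil, jar, can's own z axis and vertical above 0.5 rad).
It also fails if it takes over 72 s, if anything falls off the work surface, if the arm or the gripper's body presses on something with over 40 N, if the wrist force passes 120 N, or if a joint passes its speed limit or range.

## Working session

There is one attempt and no reset: what is moved stays moved. The work goes in short steps, Python scripts to look and compute and a tool call to move; the robot and the scene stay as the last step left them, time stands still between calls to the robot, and variables do not carry over. Pictures are saved under pics/ and viewed, about 8 in all and at most 12, crops included, and the job is handed in when it is done.

Besides the shell and the picture viewer there is one more tool, called after "Emit:" as a command line: name --argument value ..., lists and objects as JSON in quotes. apply_moves: Moves the arm, as the interface text tells. Its arguments: {"type":"object","properties":{"moves":{"type":"array"},"hand":{"type":"number"}},"required":["moves"]}

```bash
mkdir -p pics; cat > h.py <<'E'
import numpy as np, cv2
from workcell import telemetry, cams, workorder
from scipy.spatial.transform import Rotation as R
np.set_printoptions(precision=4,suppress=True)
def shot(n,f=None):
    c=cams.camera(n)
    if f: cv2.imwrite('pics/'+f,c['color'][:,:,::-1]); np.savez('pics/'+f+'.npz',**c)
    return c
def load(f): return dict(np.load('pics/'+f+'.npz'))
def ray(c,u,v):
    f=200/np.tan(np.radians(float(c['fovy']))/2); T=np.array(c['camera_from_world'])
    d=T[:3,:3].T@np.array([(u-c['cx'])/f,(v-c['cy'])/f,1]); return -T[:3,:3].T@T[:3,3], d/np.linalg.norm(d)
def onz(c,u,v,z):
    o,d=ray(c,u,v); return o+d*(z-o[2])/d[2]
def tri(c1,p1,c2,p2):
    A=np.zeros((3,3));b=np.zeros(3);L=[ray(c1,*p1),ray(c2,*p2)]
    for o,d in L:
        P=np.eye(3)-np.outer(d,d);A+=P;b+=P@o
    x=np.linalg.solve(A,b); return x,[round(1000*np.linalg.norm((np.eye(3)-np.outer(d,d))@(x-o)),1) for o,d in L]
def proj(c,p):
    f=200/np.tan(np.radians(float(c['fovy']))/2); T=np.array(c['camera_from_world']); q=T[:3,:3]@np.array(p)+T[:3,3]
    return np.array([f*q[0]/q[2]+c['cx'],f*q[1]/q[2]+c['cy']])
E
python3 - <<'E'
from h import *
for n in ('scene','side'):
    c=shot(n,n+'0.png'); print(n,c['fovy'],c['cx'],c['cy'],ray(c,320,200))
o=telemetry.get_obs();print(o)
a=cv2.imread('pics/scene0.png');b=cv2.imread('pics/side0.png')
E
```

```text
scene 45.237093633282086 317.44124870133754 198.08961447601467 (array([1.5327, 0.1648, 0.7785]), array([-0.8196, -0.1755, -0.5454]))
side 51.156583772877525 320.2714445888767 195.6375858356569 (array([0.4313, 0.7548, 0.8567]), array([ 0.1201, -0.7347, -0.6677]))
{'clock': 0.1, 'joint_pos': array([-1.181 ,  0.2413,  0.0039,  1.3352, -0.    ,  1.5708]), 'joint_vel': array([-0.0002, -0.0021,  0.0039,  0.0005,  0.0006, -0.001 ]), 'tau': array([  0.0011, -37.3137,  25.3011,   0.0108,   0.0002,  -0.    ]), 'eef_pos': array([ 0.1898, -0.462 ,  0.2475]), 'tool_rot': array([ 0.8307, -0.5568, -0.0008, -0.0005]), 'ft_force': array([-0.3442,  0.0847,  0.395 ]), 'ft_torque': array([ 0.0002, -0.0006, -0.0236]), 'grip_width': 0.08540116849441749}
```

View pics/scene0.png

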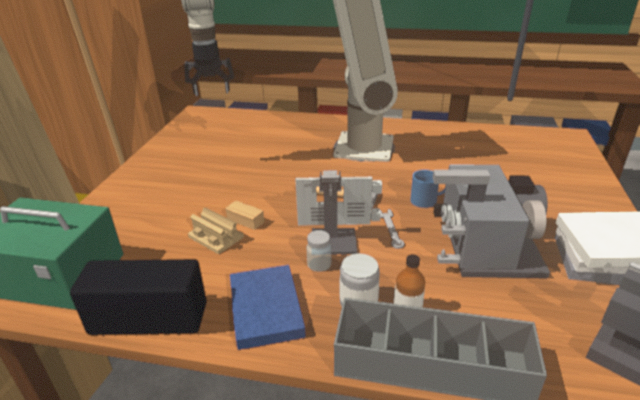

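View pics/side0.png

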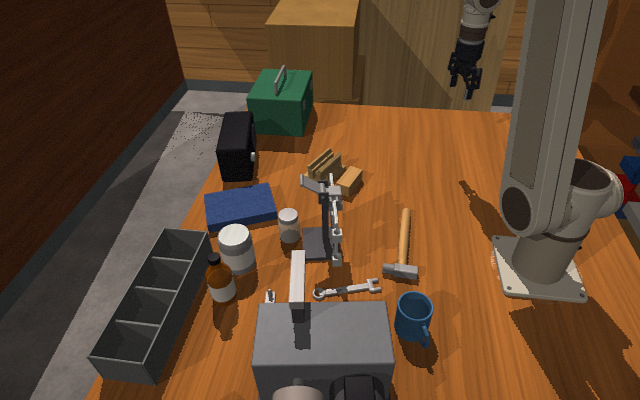

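The scene view shows the stand with the door at about (335,200), the rack at (215,230), the offcut at (245,213) and the machine at (490,220). In the side view the stand is at about (330,215), the rack at (325,165) and the machine at (325,340). Next, enlarged crops of both views.

```bash
python3 - <<'E'
import cv2,numpy as np
a=cv2.imread('pics/scene0.png');b=cv2.imread('pics/side0.png')
def cr(i,x,y,w,h,s=None):
    o=cv2.resize(i[y:y+h,x:x+w],(400,300),interpolation=cv2.INTER_CUBIC)
    k=400/w
    for t in range((x//20+1)*20,x+w,20):
        cv2.line(o,(int((t-x)*k),0),(int((t-x)*k),6),(0,0,255),1); cv2.putText(o,str(t),(int((t-x)*k)-10,16),0,.33,(0,0,255),1)
    for t in range((y//20+1)*20,y+h,20):
        cv2.line(o,(0,int((t-y)*k)),(6,int((t-y)*k)),(0,0,255),1); cv2.putText(o,str(t),(8,int((t-y)*k)+4),0,.33,(0,0,255),1)
    return o
v=np.vstack([np.hstack([cr(a,280,160,133,100),cr(a,420,150,140,105)]),np.hstack([cr(b,250,165,133,100),cr(b,240,240,173,130)])])
cv2.imwrite('pics/crops.png',v)
E
```

```text
(no output)
```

View pics/crops.png

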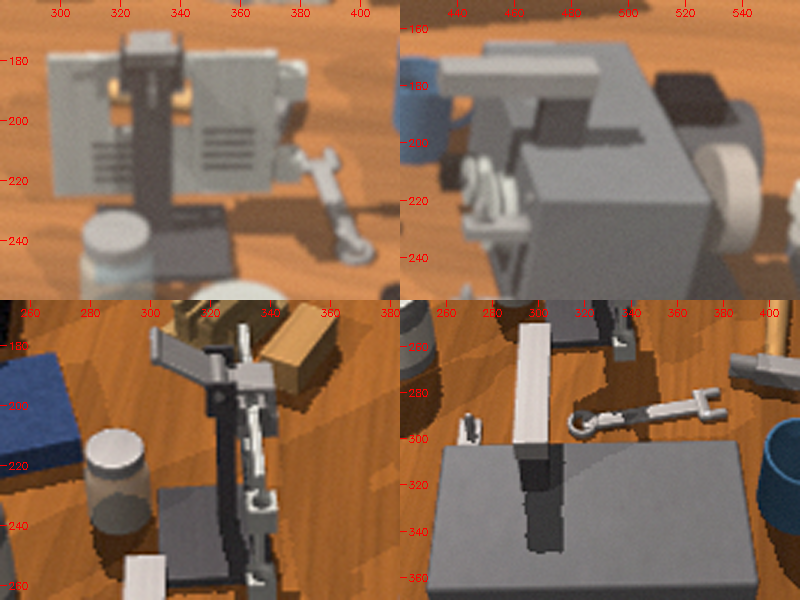

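```bash
python3 - <<'E'
from h import *
s=load('scene0.png');d=load('side0.png')
for n,p,q in [('knuckle_high top',(377.7,182.7),(337,230.7)),('tail outer right(+y)',(341,171.5),(300.7,185.5)),('tail outer left(-y)',(323.5,171.5),(305,174.8)),
 ('arm end bottom... arm outer end top mid',(434,171),(308,248))]:
    print(n,*tri(s,p,d,q))
print('door tl',onz(s,296,179,.175),'tr',onz(s,372.3,176.7,.175))
for p in [(258.6,302.8),(386.3,300.6),(253,365.5),(394.5,364.7)]: print('mach',onz(d,*p,.165))
# scene mach corners
for p in [(463,221),(527,221),(449.5,166),(499,166)]: print('mach scene',onz(s,*p,.165))
for p in [(305,174.8),(300.7,185.5)]: print('tail side', onz(d,*p,.232))
E
python3 - <<'E'
import cv2,numpy as np
a=cv2.imread('pics/scene0.png');b=cv2.imread('pics/side0.png')
def cr(i,x,y,w,h):
    o=cv2.resize(i[y:y+h,x:x+w],(400,300),interpolation=cv2.INTER_CUBIC);k=400/w
    for t in range((x//10+1)*10,x+w,10):
        cv2.line(o,(int((t-x)*k),0),(int((t-x)*k),6),(0,0,255),1); cv2.putText(o,str(t),(int((t-x)*k)-10,16),0,.33,(0,0,255),1)
    for t in range((y//10+1)*10,y+h,10):
        cv2.line(o,(0,int((t-y)*k)),(6,int((t-y)*k)),(0,0,255),1); cv2.putText(o,str(t),(8,int((t-y)*k)+4),0,.33,(0,0,255),1)
    return o
cv2.imwrite('pics/crops2.png',np.hstack([cr(a,180,190,100,75),cr(b,290,140,80,60)]))
E
```

```text
knuckle_high top [0.5027 0.0911 0.1614] [np.float64(1.2), np.float64(1.2)]
tail outer right(+y) [0.5949 0.0172 0.2331] [np.float64(4.7), np.float64(4.7)]
tail outer left(-y) [ 0.5929 -0.025   0.2297] [np.float64(2.8), np.float64(2.8)]
arm end bottom... arm outer end top mid [0.5475 0.2182 0.234 ] [np.float64(4.1), np.float64(4.1)]
door tl [ 0.5422 -0.1068  0.175 ] tr [0.5005 0.0777 0.175 ]
mach [0.6313 0.3051 0.165 ]
mach [0.3856 0.2677 0.165 ]
mach [0.6088 0.4297 0.165 ]
mach [0.3684 0.3958 0.165 ]
mach scene [0.6411 0.2899 0.165 ]
mach scene [0.6179 0.4246 0.165 ]
mach scene [0.3962 0.2674 0.165 ]
mach scene [0.3759 0.3922 0.165 ]
tail side [ 0.5926 -0.018   0.232 ]
tail side [0.5957 0.0228 0.232 ]
```

View pics/crops2.png

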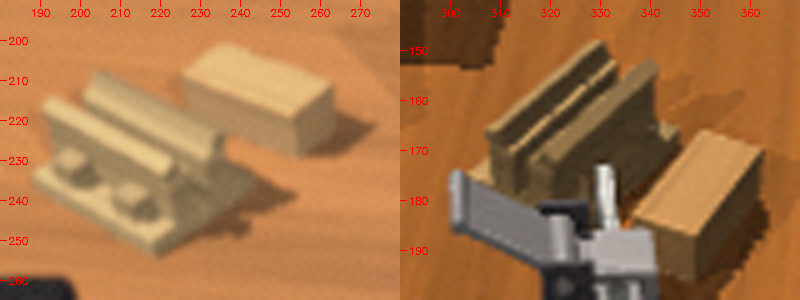

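Scene crop: the rack's two ridges run from about (191,216) to (224,233) and from (204,209) to (235,225). In the side crop they run from (308,166) to (330,148) and from (319,171) to (341,153). The offcut is beside it on the robot's side.

```bash
cat >> h.py <<'E'
def yaw(o):
    r=R.from_quat(o['tool_rot']).as_matrix(); return np.degrees(np.arctan2(r[1,0],r[0,0]))
def plan(xyz,yw,n=10,mx=45.,fr=None):
    """rows (tool mm, deg) from pose now (or fr=(xyz,yaw)) to the target in n rows"""
    o=telemetry.get_obs() if fr is None else None
    p=np.array(o['eef_pos'] if o else fr[0],float); y=yaw(o) if o else fr[1]
    d=(np.array(xyz)-p)*1000/n; t=((yw-y+180)%360-180)/n
    rows=[]
    for i in range(n):
        a=np.radians(y); rows.append([round(float(v),1) for v in (d[0]*np.cos(a)+d[1]*np.sin(a), d[0]*np.sin(a)-d[1]*np.cos(a), -d[2], -t)]); y+=t
    print('step mm',round(float(np.linalg.norm(d)),1),'turn/row',round(float(t),2)); print(rows)
E
python3 - <<'E'
from h import *
s=load('scene0.png');d=load('side0.png')
for p,q in [((191.3,215.8),(197.5-0,212.3))]: pass
for p in [(191.3,215.8),(223.8,233),(203.8,208.8),(235,225.5)]: print('rack sc',onz(s,*p,.061))
for p in [(308.4,166),(330,148.4),(319,171),(341,153)]: print('rack sd',onz(d,*p,.061))
o=telemetry.get_obs(); c=shot('wrist'); r=R.from_quat(o['tool_rot']).as_matrix()
T=np.array(c['camera_from_world']); oc=-T[:3,:3].T@T[:3,3]
print('cam in tool',r.T@(oc-o['eef_pos']),'fwd',r.T@T[2,:3],'right',r.T@T[0,:3],c['fovy'])
plan((0.56,-0.02,0.34),-77,n=14)
E
```

```text
rack sc [ 0.5859 -0.3859  0.061 ]
rack sc [ 0.6426 -0.2734  0.061 ]
rack sc [ 0.5491 -0.3662  0.061 ]
rack sc [ 0.6075 -0.2566  0.061 ]
rack sd [ 0.6337 -0.2746  0.061 ]
rack sd [ 0.5784 -0.3778  0.061 ]
rack sd [ 0.5969 -0.2533  0.061 ]
rack sd [ 0.5395 -0.3562  0.061 ]
cam in tool [ 0.0005 -0.0682 -0.1257] fwd [0.0009 0.2722 0.9622] right [ 1.    -0.    -0.001] 64.0376165233303
step mm 41.7 turn/row -0.67
[[-19.2, -36.5, -6.6, 0.7], [-19.6, -36.2, -6.6, 0.7], [-20.0, -36.0, -6.6, 0.7], [-20.4, -35.8, -6.6, 0.7], [-20.8, -35.5, -6.6, 0.7], [-21.2, -35.3, -6.6, 0.7], [-21.7, -35.0, -6.6, 0.7], [-22.1, -34.8, -6.6, 0.7], [-22.5, -34.5, -6.6, 0.7], [-22.9, -34.3, -6.6, 0.7], [-23.3, -34.0, -6.6, 0.7], [-23.7, -33.7, -6.6, 0.7], [-24.0, -33.4, -6.6, 0.7], [-24.4, -33.2, -6.6, 0.7]]
```

Emit:
apply_moves --moves '[[[-19,-36,-10,0.7],[-20,-36,-10,0.7],[-20,-36,-10,0.7],[-20,-36,-10,0.7],[-21,-36,-10,0.7],[-21,-36,-10,0.7],[-22,-35,-10,0.7],[-22,-35,-10,0.7],[-22,-35,-10,0.7],[-23,-35,0,0.7]]]' --hand -1

```text
clock: 1.15
eef_pos: [0.4648, -0.1399, 0.338]
tool_rot: [0.79, -0.614, -0.003, -0.001]
ft_force: [1.2, -0.8, 0.2]
grip_width: 0.0001
```

```bash
python3 - <<'E'
from h import *
o=telemetry.get_obs();print(o['eef_pos'],yaw(o),o['clock'],o['joint_pos'])
plan((0.56,-0.01,0.345),-77,n=10)
E
```

```text
[ 0.4648 -0.1399  0.338 ] -75.71254936134761 1.15 [-0.2953  0.1958  0.1787  1.5591  0.0049  2.597 ]
step mm 16.1 turn/row -0.13
[[-10.2, -12.4, -0.7, 0.1], [-10.3, -12.4, -0.7, 0.1], [-10.3, -12.4, -0.7, 0.1], [-10.3, -12.4, -0.7, 0.1], [-10.3, -12.3, -0.7, 0.1], [-10.4, -12.3, -0.7, 0.1], [-10.4, -12.3, -0.7, 0.1], [-10.4, -12.3, -0.7, 0.1], [-10.5, -12.2, -0.7, 0.1], [-10.5, -12.2, -0.7, 0.1]]
```

Emit:
apply_moves --moves '[[[-26,-31,-2,0.5],[-26,-31,-2,0.5],[-26,-31,-2,0.5],[-26,-31,0,0],[0,0,0,0],[0,0,0,0],[0,0,0,0],[0,0,0,0],[0,0,0,0],[0,0,0,0]]]'

```text
clock: 2.15
eef_pos: [0.5646, -0.0017, 0.3411]
tool_rot: [0.782, -0.623, -0.006, 0.001]
ft_force: [-0.1, -0.1, -1.0]
grip_width: -0.0001
```

```bash
python3 - <<'E'
from h import *
o=telemetry.get_obs();print(o['eef_pos'],yaw(o),o['clock'],o['joint_pos'])
c=shot('wrist','w1.png')
print('tail exp px',proj(c,(.5928,-.0088,.225)),'tip',proj(c,o['eef_pos']+[0,0,-.017]))
E
```

```text
[ 0.5646 -0.0017  0.3411] -77.048728761391 2.15 [-0.006   0.3686  0.42    1.6316  0.0061  2.9094]
tail exp px [340.3072 164.77  ] tip [321.4975 253.5192]
```

View pics/w1.png

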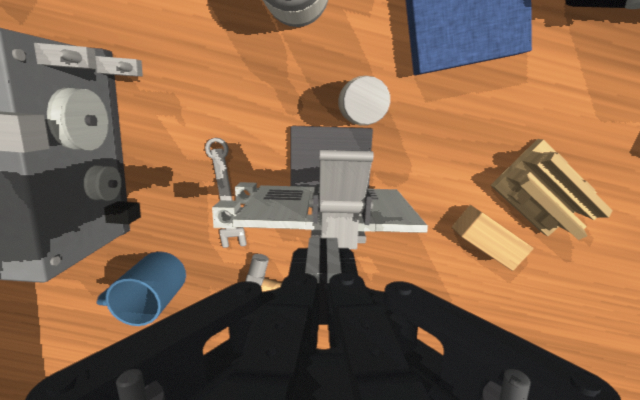

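The wrist view shows the tail's outer edge at row 152, columns 320 to 370. The door's top edge runs from about (213,227) to (427,229). The hinge ledges on the machine are near (70,57) and (125,68), and the rack is at (550,190).

```bash
python3 - <<'E'
from h import *
c=load('w1.png');d=load('side0.png');s=load('scene0.png')
print('edge mid sd', tri(c,(345,152),d,(302.8,180)),'sc',tri(c,(345,152),s,(332.3,171.5)))
a=onz(c,213,229,.175);b=onz(c,427,231,.175);print('door top',a,b,np.linalg.norm(a-b),np.degrees(np.arctan2(*(b-a)[[1,0]])))
for p in [(320,152),(370,152)]: print(onz(c,*p,.232))
E
```

```text
edge mid sd (array([ 0.5999, -0.0113,  0.2198]), [np.float64(2.6), np.float64(2.6)]) sc (array([ 0.6047, -0.0062,  0.2409]), [np.float64(2.2), np.float64(2.2)])
door top [0.4949 0.0929 0.175 ] [ 0.5403 -0.1111  0.175 ] 0.20899987355691152 -77.4576410883907
[0.5998 0.0085 0.232 ]
[ 0.608  -0.0271  0.232 ]
```

```bash
python3 - <<'E'
from h import *
plan((0.590,-0.011,0.26),-77,n=4)
E
```

```text
step mm 21.4 turn/row 0.01
[[3.7, -5.7, 20.3, -0.0], [3.7, -5.7, 20.3, -0.0], [3.7, -5.7, 20.3, -0.0], [3.7, -5.7, 20.3, -0.0]]
```

Emit:
apply_moves --moves '[[[4,-6,20,0],[4,-6,20,0],[4,-6,20,0],[4,-6,20,0],[0,0,10,0],[0,0,10,0],[0,0,10,0],[0,0,10,0],[0,0,10,0],[0,0,10,0]]]'

```text
clock: 3.2
eef_pos: [0.5948, -0.0143, 0.2045]
tool_rot: [0.781, -0.625, 0.002, -0.006]
ft_force: [-1.0, 0.5, 0.0]
grip_width: 0.0003
```

```bash
python3 - <<'E'
from h import *
o=telemetry.get_obs();print(o['eef_pos'],o['ft_force'],o['clock'])
c=shot('side','s2.png'); c=shot('wrist','w2.png')
a=cv2.imread('pics/s2.png')[150:270,240:400]; b=cv2.imread('pics/w2.png')
cv2.imwrite('pics/v2.png',np.hstack([cv2.resize(a,(400,300)),cv2.resize(b,(400,250))[:, :][0:250] if 0 else cv2.copyMakeBorder(cv2.resize(b,(400,250)),0,50,0,0,0)]))
E
```

```text
[ 0.5948 -0.0143  0.2045] [-1.0258  0.481   0.0101] 3.2
```

View pics/v2.png

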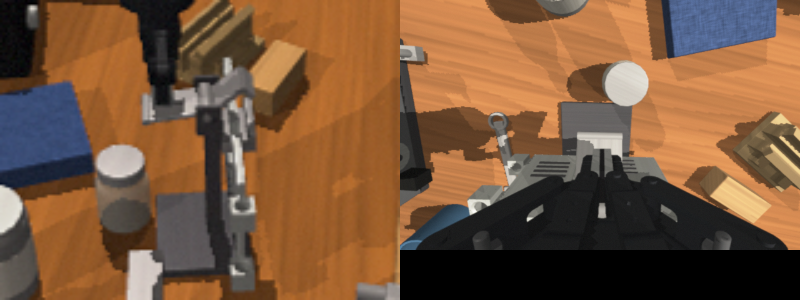

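The side view shows the tail pressed about level under the tip and the front arm half raised. I press a little further, then lift and check.

Emit:
apply_moves --moves '[[[0,0,9,0],[0,0,9,0],[0,0,7,0],[0,0,0,0],[0,0,-40,0],[0,0,-40,0],[0,0,-40,0],[0,0,-20,0],[0,0,0,0],[0,0,0,0]]]'

```text
clock: 4.3
eef_pos: [0.5918, -0.0146, 0.3163]
tool_rot: [0.781, -0.625, -0.002, -0.003]
ft_force: [-0.4, -0.2, -0.5]
grip_width: 0.0001
```

```bash
python3 - <<'E'
from h import *
o=telemetry.get_obs();print(o['eef_pos'],yaw(o),o['ft_force'],o['clock'])
c=shot('side','s3.png'); c=shot('wrist','w3.png')
a=cv2.imread('pics/s3.png')[150:270,240:400]; b=cv2.imread('pics/w3.png')
cv2.imwrite('pics/v3.png',np.hstack([cv2.resize(a,(300,225)),cv2.resize(b[75:300],(500,176)).repeat(1,0) if 0 else cv2.resize(b[50:275,140:640],(500,225))]))
E
```

```text
[ 0.5918 -0.0146  0.3163] -77.29233038886223 [-0.3836 -0.2309 -0.5483] 4.3
```

View pics/v3.png

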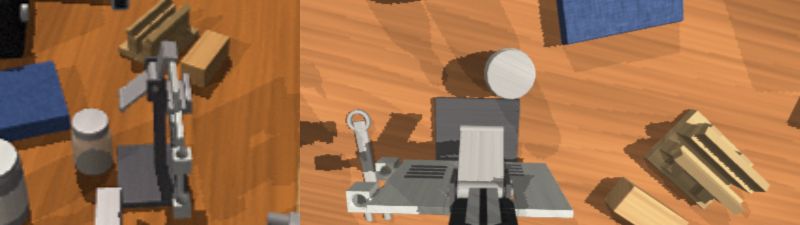

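The keeper is open: in the side crop the tail slopes down and the arm stands up. Now I fit the door's top edge numerically.

```bash
python3 - <<'E'
from h import *
for f,cols in (('w1.png',(222,250,280,300,390,410,422)),('w3.png',(195,215,230,250,280,390,405))):
    g=cv2.imread('pics/'+f); h=cv2.cvtColor(g,cv2.COLOR_BGR2HSV)
    r0=212 if f=='w1.png' else 245
    for x in cols: print(f,x,r0,[int(v) for v in h[r0:r0+30,x,2]],'S',[int(v) for v in h[r0:r0+30:3,x,1]])
for f,r in (('w1.png',225),('w3.png',261)):
    h=cv2.cvtColor(cv2.imread('pics/'+f),cv2.COLOR_BGR2HSV)
    for rr in (r,r+2): print(f,rr,'L',[int(v) for v in h[rr,180:240,1]][::2],'R',[int(v) for v in h[rr,396:440,1]][::2])
E
```

```text
w1.png 222 212 [99, 83, 84, 82, 88, 107, 111, 111, 131, 143, 162, 221, 225, 225, 225, 222, 173, 151, 184, 199, 200, 199, 200, 201, 200, 197, 192, 188, 185, 177] S [15, 9, 16, 18, 11, 28, 19, 21, 18, 18]
w1.png 250 212 [124, 125, 124, 124, 126, 126, 123, 136, 219, 229, 230, 230, 230, 230, 232, 197, 215, 221, 221, 221, 218, 216, 218, 218, 218, 218, 219, 221, 223, 221] S [14, 14, 17, 11, 11, 72, 155, 157, 156, 155]
w1.png 280 212 [126, 125, 126, 125, 125, 127, 125, 123, 139, 224, 233, 233, 230, 228, 228, 228, 196, 190, 189, 187, 190, 194, 197, 200, 205, 200, 206, 217, 221, 221] S [16, 16, 14, 13, 11, 12, 156, 156, 155, 157]
w1.png 300 212 [114, 115, 114, 121, 126, 126, 125, 126, 130, 174, 227, 232, 232, 229, 228, 226, 220, 197, 192, 194, 195, 196, 195, 194, 191, 197, 201, 202, 197, 203] S [13, 15, 14, 16, 11, 11, 150, 156, 159, 157]
w1.png 390 212 [125, 124, 123, 125, 122, 100, 95, 96, 111, 122, 122, 138, 216, 233, 233, 232, 232, 231, 228, 195, 188, 190, 193, 195, 199, 203, 204, 204, 198, 195] S [14, 14, 16, 17, 17, 11, 13, 154, 155, 154]
w1.png 410 212 [126, 128, 128, 126, 126, 125, 12
[... 2152 characters left out ...]
7, 156, 158, 155, 157, 155, 158, 155, 155, 156, 156, 147, 58, 47, 46, 46, 28, 16, 12, 10, 11, 14, 17, 18, 35] R [11, 11, 11, 10, 11, 11, 10, 11, 10, 11, 10, 10, 11, 11, 11, 13, 130, 156, 155, 157, 157, 152]
w3.png 261 L [154, 156, 158, 152, 47, 21, 21, 21, 22, 22, 18, 16, 13, 16, 11, 14, 12, 14, 13, 11, 10, 14, 10, 11, 10, 9, 11, 15, 13, 12] R [10, 10, 11, 11, 11, 11, 10, 11, 13, 143, 156, 156, 155, 154, 157, 157, 157, 155, 156, 154, 155, 157]
w3.png 263 L [156, 157, 156, 156, 151, 150, 150, 146, 144, 144, 145, 143, 88, 18, 17, 19, 78, 103, 104, 100, 88, 58, 22, 17, 18, 43, 71, 77, 78, 75] R [12, 11, 11, 11, 11, 11, 12, 11, 13, 145, 156, 156, 155, 156, 156, 157, 155, 157, 155, 154, 156, 157]
```

```bash
python3 - <<'E'
from h import *
a=load('w1.png');b=load('w3.png')
x,e=tri(a,(427.5,228.8),b,(414,263.5));print('free corner',x,e)
P=[]
for c,px in ((a,(427.5,228.8)),(a,(250,223.5)),(b,(414,263.5)),(b,(230,259.3))): P.append(onz(c,*px,.175)); print(P[-1])
for i in (0,2):
    d=(P[i+1]-P[i])[:2]; d/=np.linalg.norm(d); X=-d
    print('doorX ang',np.degrees(np.arctan2(X[1],X[0])),'origin',P[i][:2]-.095*X,'grip -58',P[i][:2]-.153*X)
o=telemetry.get_obs();print(o['eef_pos'],yaw(o))
E
```

```text
free corner [ 0.5407 -0.1135  0.1692] [np.float64(0.2), np.float64(0.2)]
[ 0.5426 -0.1108  0.175 ]
[0.5088 0.0586 0.175 ]
[ 0.5432 -0.1113  0.175 ]
[0.5098 0.0541 0.175 ]
doorX ang -78.7161396052522 origin [ 0.524  -0.0177] grip -58 [0.5126 0.0392]
doorX ang -78.57574513427286 origin [ 0.5244 -0.0182] grip -58 [0.5129 0.0386]
[ 0.5913 -0.0146  0.3155] -77.29209598052263
```

```bash
python3 - <<'E'
from h import *
plan((.5124,.0409,.29),8,n=10)
E
```

```text
step mm 10.0 turn/row 8.53
[[-7.1, 6.5, 2.5, -8.5], [-8.0, 5.3, 2.5, -8.5], [-8.7, 4.1, 2.5, -8.5], [-9.2, 2.8, 2.5, -8.5], [-9.6, 1.4, 2.5, -8.5], [-9.6, -0.1, 2.5, -8.5], [-9.5, -1.5, 2.5, -8.5], [-9.2, -2.9, 2.5, -8.5], [-8.7, -4.2, 2.5, -8.5], [-7.9, -5.5, 2.5, -8.5]]
```

Emit:
apply_moves --moves '[[[-7,6.5,2.5,-8.5],[-8,5.5,2.5,-8.5],[-9,4,2.5,-8.5],[-9,3,2.5,-8.5],[-9.5,1.5,2.5,-8.5],[-9.5,0,2.5,-8.5],[-9.5,-1.5,2.5,-8.5],[-9,-3,2.5,-8.5],[-8.5,-4,2.5,-8.5],[-8,-5.5,2.5,-8.5]]]' --hand 1

```text
clock: 5.4
eef_pos: [0.5002, 0.0404, 0.269]
tool_rot: [0.997, 0.077, -0.019, -0.004]
ft_force: [-0.7, 0.1, -0.5]
grip_width: 0.0856
```

```bash
python3 - <<'E'
from h import *
o=telemetry.get_obs();print(o['eef_pos'],yaw(o),o['clock'],o['grip_width'])
shot('wrist','w4.png')
plan((.5124,.0409,.23),11.4,n=3)
g=cv2.cvtColor(cv2.imread('pics/w4.png'),cv2.COLOR_BGR2HSV)
E
```

```text
[0.5002 0.0404 0.269 ] 8.90225364462269 5.4 0.08560168400152936
step mm 13.6 turn/row 0.75
[[4.6, 0.8, 12.8, -0.7], [4.5, 0.8, 12.8, -0.7], [4.5, 0.9, 12.8, -0.7]]
```

Emit:
apply_moves --moves '[[[4.5,1,12,-0.8],[4.5,1,12,-0.8],[4.5,1,12,-0.8],[0,0,18,0],[0,0,18,0],[0,0,18,0],[0,0,18,0],[0,0,0,0],[0,0,0,0],[0,0,0,0]]]'

```text
clock: 6.45
eef_pos: [0.5083, 0.0386, 0.1432]
tool_rot: [0.995, 0.096, -0.026, -0.005]
ft_force: [1.0, 0.5, 0.5]
grip_width: 0.0856
```

```bash
python3 - <<'E'
from h import *
o=telemetry.get_obs();print(o['eef_pos'],yaw(o),o['clock'],o['ft_force'])
c=shot('wrist','w5.png');
# door-frame position of the TCP
a=np.radians(-78.6);X=np.array([np.cos(a),np.sin(a)]);Y=np.array([-X[1],X[0]]);d=o['eef_pos'][:2]-[.524,-.018];print('in door',d@X,d@Y)
E
```

```text
[0.5083 0.0386 0.1432] 10.985934057650447 6.45 [1.0434 0.4569 0.4782]
in door -0.0586005160727316 -0.004149441938153363
```

View pics/w5.png

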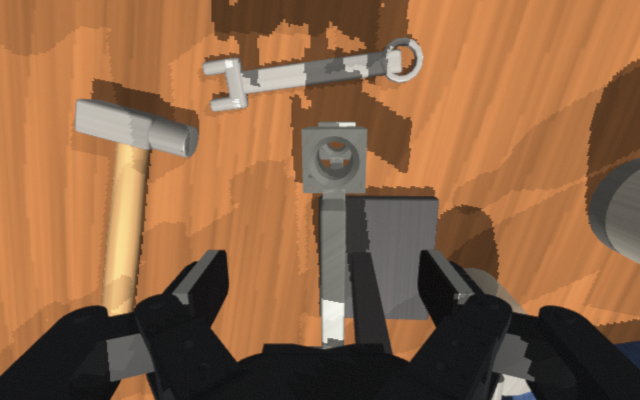

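The wrist view shows the door edge-on between the open fingers, at column 333 with the pads at about 225 and 420. The knuckle bore is at (337,158). The tool sits 14 mm low and is slightly tilted.

```bash
python3 - <<'E'
from h import *
o=telemetry.get_obs();r=R.from_quat(o['tool_rot']).as_matrix();print('tool z',r[:,2],'in deg: world down expressed in tool',np.degrees(r.T@[0,0,-1])[:2]); print(o['joint_pos'])
for q in ([0.8307,-0.5568,-0.0008,-0.0005],[.782,-.623,-.006,.001],[.781,-.625,.002,-.006],[.781,-.625,-.002,-.003],[.997,.077,-.019,-.004]):
    r=R.from_quat(q).as_matrix();print(np.degrees(r.T@[0,0,-1])[:2])
E
```

```text
tool z [-0.0518  0.0043 -0.9986] in deg: world down expressed in tool [2.8685 0.8077]
[ 0.0713  0.368  -0.102   1.1522  0.008   1.4505]
[ 0.108  -0.0034]
[ 0.4664 -0.5181]
[0.2506 0.6798]
[0.3936 0.1252]
[2.1347 0.6244]
```

Emit:
apply_moves --moves '[[[1,0,-5,0],[1,0,-5,0],[1,0,-4,0],[0,0,0,0],[0,0,0,0],[0,0,0,0],[0,0,0,0],[0,0,0,0],[0,0,0,0],[0,0,0,0]]]'

```text
clock: 7.5
eef_pos: [0.5148, 0.0394, 0.1618]
tool_rot: [0.995, 0.096, -0.022, -0.005]
ft_force: [-0.0, -0.8, 0.1]
grip_width: 0.0855
```

```bash
cat >> h.py <<'E'
def st():
    o=telemetry.get_obs();r=R.from_quat(o['tool_rot']).as_matrix()
    print('t',o['clock'],'p',np.array(o['eef_pos']),'yaw',round(yaw(o),2),'F',np.array(o['ft_force']),'M',np.array(o['ft_torque']),'w',round(o['grip_width'],4)); print('tilt z(world)',np.degrees(r[:2,2]),'q',o['joint_pos'])
    return o
E
python3 -c "
from h import *
st()"
```

```text
t 7.5 p [0.5148 0.0394 0.1618] yaw 10.98 F [-0.0195 -0.8418  0.0937] M [-0.0066  0.0194 -0.0011] w 0.0855
tilt z(world) [-2.5826  0.2751] q [ 0.0719  0.359  -0.0636  1.1928  0.008   1.4512]
```

Emit:
apply_moves --moves '[[[0,0,-40,0],[0,0,0,0],[0,0,0,0],[0,0,0,0],[0,0,0,0],[0,0,0,0],[0,0,0,0],[0,0,0,0],[0,0,0,0],[0,0,0,0]]]'

```text
clock: 8.5
eef_pos: [0.5145, 0.0391, 0.1995]
tool_rot: [0.995, 0.095, -0.026, -0.005]
ft_force: [0.0, -1.5, 0.7]
grip_width: 0.0853
```

```bash
python3 -c "
from h import *
st()"
```

```text
t 8.5 p [0.5145 0.0391 0.1995] yaw 10.98 F [ 0.0038 -1.4975  0.6648] M [ 0.0423 -0.0286 -0.0389] w 0.0853
tilt z(world) [-2.967   0.2493] q [0.0713 0.3368 0.0066 1.2919 0.008  1.4506]
```

Emit:
apply_moves --moves '[[[0,0,4,0],[0,0,4,0],[0,0,4,0],[0,0,4,0],[0,0,4,0],[0,0,4,0],[0,0,4,0],[0,0,4,0],[0,0,0,0],[0,0,0,0]]]'

```text
clock: 9.5
eef_pos: [0.5122, 0.0392, 0.164]
tool_rot: [0.995, 0.095, -0.026, -0.005]
ft_force: [0.3, -0.7, 0.1]
grip_width: 0.0854
```

```bash
python3 -c "
from h import *
st()"
```

```text
t 9.5 p [0.5122 0.0392 0.164 ] yaw 10.98 F [ 0.2501 -0.7369  0.1366] M [ 0.0012 -0.0364  0.0365] w 0.0854
tilt z(world) [-3.051   0.2421] q [ 0.0719  0.3586 -0.0587  1.2063  0.008   1.4511]
```

Emit:
apply_moves --moves '[[[0,0,5,0],[0,0,4,0],[0,0,0,0],[0,0,0,0],[0,0,0,0],[0,0,0,0],[0,0,0,0],[0,0,0,0],[0,0,0,0],[0,0,0,0]]]' --hand -1

```text
clock: 10.5
eef_pos: [0.5118, 0.0391, 0.1546]
tool_rot: [0.995, 0.095, -0.026, -0.005]
ft_force: [-0.4, 0.7, -0.2]
grip_width: 0.007
```

```bash
python3 -c "
from h import *
st()"
```

```text
t 10.5 p [0.5118 0.0391 0.1546] yaw 10.97 F [-0.3756  0.7018 -0.218 ] M [ 0.0341 -0.0215 -0.0245] w 0.007
tilt z(world) [-3.0229  0.2305] q [ 0.072   0.365  -0.0752  1.183   0.0078  1.4514]
```

Emit:
apply_moves --moves '[[[0,0,-5,0],[0,0,-5,0],[0,0,-5,0],[0,0,-5,0],[0,0,-4,0],[0,0,0,0],[0,0,0,0],[0,0,0,0],[0,0,0,0],[0,0,0,0]]]'

```text
clock: 11.5
eef_pos: [0.5112, 0.0395, 0.1782]
tool_rot: [0.995, 0.095, -0.029, -0.006]
ft_force: [0.6, 0.3, -5.6]
grip_width: 0.0074
```

```bash
python3 -c "
from h import *
st()
c=shot('scene','s6.png')
for x in (-.095,-.03): pass
a=np.radians(-78.6)
import cv2
g=c['color'][150:240,280:400];cv2.imwrite('pics/s6c.png',cv2.resize(g,(800,600),interpolation=cv2.INTER_CUBIC)[:,:,::-1])
"
```

```text
t 11.5 p [0.5112 0.0395 0.1782] yaw 10.99 F [ 0.5976  0.2547 -5.6107] M [ 0.2383 -0.0607  0.0214] w 0.0074
tilt z(world) [-3.3692  0.3224] q [ 0.0716  0.35   -0.0324  1.2467  0.0098  1.4508]
```

View pics/s6c.png

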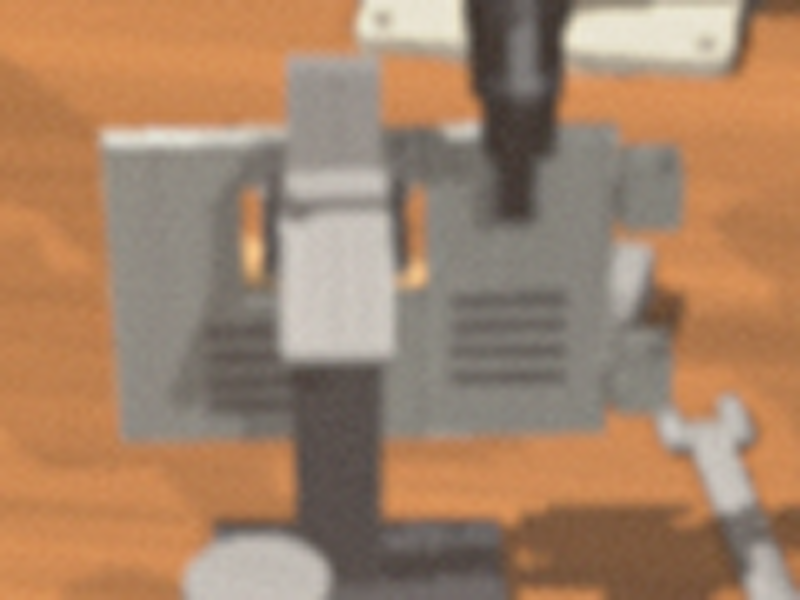

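The door hangs level in the grip, its top edge running from (100,140) to (610,130) in the crop, lifted 24 mm, with the keeper still open. I back it off the hook.

Emit:
apply_moves --moves '[[[-8,0,0,0],[-8,0,0,0],[-9,0,0,0],[-9,0,0,0],[-9,0,0,0],[-9,0,0,0],[-9,0,0,0],[-9,0,0,0],[-9,0,-5,0],[-9,0,-8,0]]]'

```text
clock: 12.55
eef_pos: [0.4167, 0.0211, 0.1966]
tool_rot: [0.995, 0.095, -0.03, -0.006]
ft_force: [-0.7, 0.8, -3.6]
grip_width: 0.0073
```

```bash
python3 -c "
from h import *
st()"
```

```text
t 12.55 p [0.4167 0.0211 0.1966] yaw 10.98 F [-0.6805  0.7561 -3.5679] M [ 0.2362 -0.0422  0.0109] w 0.0073
tilt z(world) [-3.5288  0.3091] q [ 0.045   0.1569 -0.2409  1.2344  0.0082  1.4245]
```

```bash
python3 -c "
from h import *
c=load('w1.png')
g=cv2.cvtColor(cv2.imread('pics/w1.png'),cv2.COLOR_BGR2HSV)
A=[onz(c,*p,.061) for p in ((548,148),(608,213),(530,172),(585,235))]
for a in A: print(a)
print('mid',sum(A)/4, [np.degrees(np.arctan2(*(A[i+1]-A[i])[[1,0]])) for i in (0,2)],[np.linalg.norm(A[i+1]-A[i]) for i in (0,2)])
# V and S of rack along row 190
b=cv2.imread('pics/w1.png')
g=cv2.resize(b[130:250,480:620],(700,600),interpolation=cv2.INTER_CUBIC)
cv2.imwrite('pics/rk.png',g)
"
```

```text
[ 0.6453 -0.272   0.061 ]
[ 0.5831 -0.3849  0.061 ]
[ 0.6116 -0.2623  0.061 ]
[ 0.5472 -0.3694  0.061 ]
mid [ 0.5968 -0.3221  0.061 ] [np.float64(-118.81857061755429), np.float64(-121.02376761103606)] [np.float64(0.1289263653759796), np.float64(0.12496698639696564)]
```

View pics/rk.png

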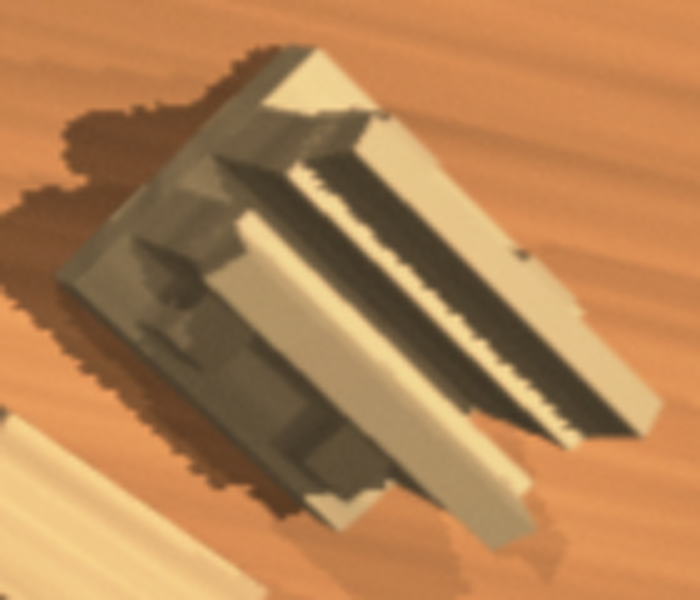

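```bash
python3 -c "
from h import *
c=load('w1.png')
A=[onz(c,*p,.061) for p in ((530,172.4),(586,228),(550,160),(609,217.4))]
for a in A: print(a)
print('mid',sum(A)/4, [np.degrees(np.arctan2(*(A[i+1]-A[i])[[1,0]])) for i in (0,2)],[np.linalg.norm(A[i+1]-A[i]) for i in (0,2)])
m=(sum(A)/4)[:2]
# floor ridge line (sunlit sliver on floor) 
B=[onz(c,480+u/5,130+v/5,.014) for u,v in ((295,168),(575,440))]; print('floor sliver',B)
for f,s in (('scene0.png',((197.5,212.3),(229.4,229.3))),('side0.png',((313.7,168.5),(335.5,150.7)))):
    d=load(f);p=[onz(d,*q,.061) for q in s];print(f,(p[0]+p[1])/2,np.degrees(np.arctan2(*(p[1]-p[0])[[1,0]])))
"
```

```text
[ 0.6111 -0.2625  0.061 ]
[ 0.5569 -0.3662  0.061 ]
[ 0.6317 -0.2807  0.061 ]
[ 0.5777 -0.3891  0.061 ]
mid [ 0.5944 -0.3246  0.061 ] [np.float64(-117.6209377580363), np.float64(-116.48463800804156)] [np.float64(0.11698785756926965), np.float64(0.12108984492438399)]
floor sliver [array([ 0.6234, -0.3017,  0.014 ]), array([ 0.5658, -0.4159,  0.014 ])]
scene0.png [ 0.5966 -0.3207  0.061 ] 62.57738523952288
side0.png [ 0.587  -0.3154  0.061 ] -118.65587380132868
```

The enlarged rack view shows the inner lip edges, in full-picture pixels, from (530,172) to (586,228) and from (550,160) to (609,217). That puts the slot centre near (0.594,-0.321), with the slot at -117.3° and a 27 mm flared mouth.

```bash
python3 -c "
from h import *
plan((.44,-.20,.215),-27.3,n=10)"
```

```text
step mm 22.3 turn/row -3.83
[[-1.9, 22.2, -1.8, 3.8], [-0.4, 22.2, -1.8, 3.8], [1.0, 22.2, -1.8, 3.8], [2.5, 22.1, -1.8, 3.8], [4.0, 21.9, -1.8, 3.8], [5.4, 21.6, -1.8, 3.8], [6.9, 21.1, -1.8, 3.8], [8.3, 20.6, -1.8, 3.8], [9.6, 20.0, -1.8, 3.8], [10.9, 19.4, -1.8, 3.8]]
```

Emit:
apply_moves --moves '[[[-2,22,-2,3.8],[-0.5,22,-2,3.8],[1,22,-2,3.8],[2.5,22,-2,3.8],[4,22,-2,3.8],[5.5,21.5,-2,3.8],[7,21,-2,3.8],[8,20.5,-2,3.8],[9.5,20,-2,3.8],[11,19.5,-2,3.8]]]'

```text
clock: 13.55
eef_pos: [0.4379, -0.2057, 0.2249]
tool_rot: [0.969, -0.244, -0.024, 0.004]
ft_force: [0.1, 0.7, -4.2]
grip_width: 0.0069
```

```bash
python3 -c "
from h import *
st()
plan((.6203,-.2691,.22),-27.3,n=10)"
```

```text
t 13.55 p [ 0.4379 -0.2057  0.2249] yaw -28.27 F [ 0.1266  0.655  -4.1717] M [ 0.2244 -0.2276 -0.0337] w 0.0069
tilt z(world) [-2.8238  0.25  ] q [-0.4294  0.2561 -0.0375  1.3239 -0.0166  1.6348]
step mm 19.3 turn/row 0.1
[[19.1, -3.1, 0.5, -0.1], [19.1, -3.0, 0.5, -0.1], [19.1, -3.0, 0.5, -0.1], [19.1, -3.0, 0.5, -0.1], [19.1, -2.9, 0.5, -0.1], [19.1, -2.9, 0.5, -0.1], [19.1, -2.9, 0.5, -0.1], [19.1, -2.8, 0.5, -0.1], [19.1, -2.8, 0.5, -0.1], [19.1, -2.8, 0.5, -0.1]]
```

Emit:
apply_moves --moves '[[[20,-3,0,-0.1],[20,-3,0,-0.1],[20,-3,0,-0.1],[20,-3,-1,-0.1],[20,-3,-1,0],[20,-3,-1,0],[20,-3,-1,0],[20,-3,-1,0],[16,-3,-1,0],[8,-3,0,0]]]'

```text
clock: 14.55
eef_pos: [0.6175, -0.2734, 0.2295]
tool_rot: [0.969, -0.245, -0.022, 0.004]
ft_force: [-0.3, 0.1, -4.4]
grip_width: 0.0071
```

```bash
python3 -c "
from h import *
st()
c=shot('wrist','w7.png'); print(proj(c,(.5935,-.321,.061)))"
```

```text
t 14.55 p [ 0.6175 -0.2734  0.2295] yaw -28.37 F [-0.2802  0.085  -4.4008] M [ 0.281  -0.1639  0.0332] w 0.0071
tilt z(world) [-2.5537  0.1255] q [-0.4101  0.6545  0.5958  1.5538 -0.0158  1.6558]
[331.0638 232.1463]
```

View pics/w7.png

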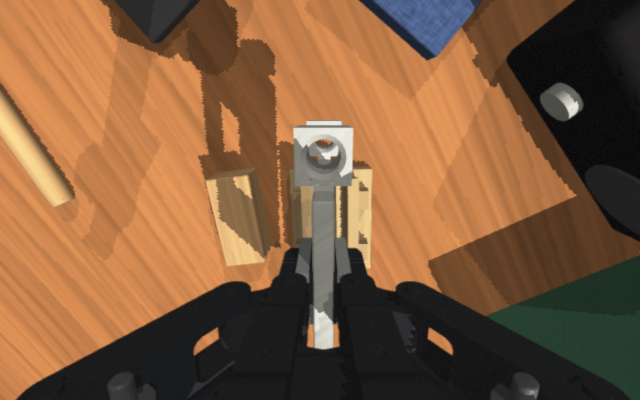

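The wrist view shows the rack spanning columns 290 to 372 (centre about 331), its predicted centre at column 331, and the door edge-on at about 313 to 334. Next, a numeric check of the offset.

```bash
python3 -c "
from h import *
c=load('w7.png');o=telemetry.get_obs();r=R.from_quat(o['tool_rot']).as_matrix()
g=cv2.cvtColor(cv2.imread('pics/w7.png'),cv2.COLOR_BGR2HSV)
for rr in (195,210,225): print(rr,'V',[int(v) for v in g[rr,284:380,2]]);
s=np.array([.4586,.8886,0]);n=np.array([.8886,-.4586,0]);m=np.array([.5935,-.321,0])
for z in (.061,.048,.014):
  for L in (.06,.0): print(z,L,[ (k,proj(c,m+s*L+n*k/1000+[0,0,z]).round(0)) for k in (-45,-24,-13.3,-6.2,0,6.2,13.3,24,45)])
b=o['eef_pos']+.12*r[:,2]; print('door bottom proj', proj(c,b), proj(c,b+.03*-r[:,1]),'n-offset',(b-m)@n)
"
```

```text
195 V [124, 125, 121, 107, 100, 99, 103, 101, 109, 117, 119, 117, 107, 100, 97, 97, 114, 159, 176, 179, 177, 178, 178, 178, 178, 177, 179, 182, 156, 118, 108, 114, 114, 115, 117, 117, 116, 117, 118, 115, 117, 115, 116, 117, 115, 116, 114, 115, 111, 102, 102, 124, 215, 237, 238, 232, 179, 108, 86, 82, 76, 74, 83, 124, 208, 231, 232, 232, 232, 232, 231, 232, 231, 232, 230, 225, 223, 222, 222, 223, 222, 223, 222, 223, 228, 234, 234, 212, 187, 180, 185, 193, 204, 206, 207, 205]
210 V [129, 129, 117, 107, 101, 98, 97, 99, 97, 97, 97, 97, 95, 96, 96, 96, 102, 126, 149, 159, 159, 161, 159, 160, 159, 161, 167, 146, 121, 120, 129, 132, 131, 130, 131, 129, 129, 129, 130, 130, 130, 129, 129, 128, 129, 129, 128, 130, 125, 121, 106, 115, 189, 231, 238, 229, 168, 103, 87, 81, 76, 75, 83, 124, 206, 229, 232, 231, 231, 231, 230, 231, 231, 231, 226, 219, 212, 208, 208, 214, 227, 235, 237, 237, 236, 237, 234, 219, 207, 204, 202, 199, 195, 192, 188, 184]
225 V [130, 125, 111, 99, 98, 98, 98, 98, 99, 96, 96, 99, 94, 93, 95, 96, 97, 107, 141, 158, 160, 160, 159, 161, 169, 175, 175, 155, 123, 116, 124, 12
[... 1286 characters left out ...]
), (13.3, array([344., 227.])), (24, array([355., 227.])), (45, array([375., 227.]))]
0.014 0.06 [(-45, array([289., 164.])), (-24, array([309., 164.])), (-13.3, array([319., 163.])), (-6.2, array([325., 163.])), (0, array([331., 163.])), (6.2, array([337., 163.])), (13.3, array([343., 163.])), (24, array([353., 163.])), (45, array([373., 163.]))]
0.014 0.0 [(-45, array([292., 216.])), (-24, array([310., 216.])), (-13.3, array([320., 216.])), (-6.2, array([326., 216.])), (0, array([332., 216.])), (6.2, array([337., 216.])), (13.3, array([343., 216.])), (24, array([353., 216.])), (45, array([372., 216.]))]
door bottom proj [323.7732 195.7511] [323.7832 158.2838] n-offset -0.004517089080746648
```

Emit:
apply_moves --moves '[[[2.5,-2,0,-0.5],[2.5,-2,0,-0.5],[1,-1,8,0],[0.4,0,8,0],[0.4,0,8,0],[0.4,0,8,0],[0.4,0,8,0],[0.4,0,6,0],[0,0,4,0],[0,0,0,0]]]'

```text
clock: 15.6
eef_pos: [0.6229, -0.2714, 0.1737]
tool_rot: [0.972, -0.235, -0.024, 0.004]
ft_force: [1.1, 0.4, -4.4]
grip_width: 0.0073
```

```bash
cat >> h.py <<'E'
def rk():
    o=st();r=R.from_quat(o['tool_rot']).as_matrix();s=np.array([.4586,.8886,0]);n=np.array([.8886,-.4586,0]);m=np.array([.5935,-.321,0])
    b=o['eef_pos']+.12*r[:,2]; print('bottom z',b[2],'n',(b-m)@n,'along',(b-m)@s)
E
python3 -c "
from h import *
rk()"
```

```text
t 15.6 p [ 0.6229 -0.2714  0.1737] yaw -27.27 F [ 1.062   0.3612 -4.383 ] M [ 0.2135 -0.1978  0.0164] w 0.0073
tilt z(world) [-2.7705  0.2413] q [-0.4045  0.6818  0.5009  1.436  -0.0152  1.6422]
bottom z 0.05386231864912422 n -0.0020295740525410554 along 0.0553294291292546
```

Emit:
apply_moves --moves '[[[1.5,0,0,0],[1,0,3,0],[0.2,0,3,0],[0.2,0,3,0],[0.2,0,3,0],[0.2,0,3,0],[0.2,0,3,0],[0,0,0,0],[0,0,0,0],[0,0,0,0]]]'

```text
clock: 16.6
eef_pos: [0.6267, -0.2731, 0.1682]
tool_rot: [0.972, -0.235, -0.018, 0.004]
ft_force: [0.1, 0.4, -4.0]
grip_width: 0.0071
```

```bash
python3 -c "
from h import *
rk()"
```

```text
t 16.6 p [ 0.6267 -0.2731  0.1682] yaw -27.26 F [ 0.0952  0.4026 -4.0438] M [ 0.2775 -0.2319  0.0412] w 0.0071
tilt z(world) [-2.0838 -0.0169] q [-0.4048  0.682   0.4874  1.4095 -0.0146  1.6417]
bottom z 0.048245367200103806 n 0.003635367803171725 along 0.055782220721355504
```

Emit:
apply_moves --moves '[[[0,0,2,0],[0,0,2,0],[0,0,2,0],[0,0,2,0],[0,0,2,0],[0,0,2,0],[0,0,2,0],[0,0,2,0],[0,0,2,0],[0,0,2,0]]]'

```text
clock: 17.6
eef_pos: [0.6261, -0.2727, 0.1673]
tool_rot: [0.972, -0.236, -0.011, 0.005]
ft_force: [-3.7, 1.6, 5.3]
grip_width: 0.0072
```

```bash
python3 -c "
from h import *
rk()"
```

```text
t 17.6 p [ 0.6261 -0.2727  0.1673] yaw -27.26 F [-3.6771  1.6313  5.2908] M [ 0.6507  0.8575 -0.0426] w 0.0072
tilt z(world) [-1.3664 -0.307 ] q [-0.4047  0.6689  0.462   1.3837 -0.0143  1.6419]
bottom z 0.047333665824700916 n 0.004586177526444731 along 0.05604622526975545
```

Emit:
apply_moves --moves '[[[-1,0,-1,0],[-1,0,0,0],[0,0,2,0],[0,0,2,0],[0,0,2,0],[0,0,2,0],[0,0,2,0],[0,0,2,0],[0,0,2,0],[0,0,2,0]]]'

```text
clock: 18.6
eef_pos: [0.624, -0.2712, 0.1672]
tool_rot: [0.972, -0.236, -0.006, 0.006]
ft_force: [-4.0, 0.7, 6.9]
grip_width: 0.0074
```

```bash
python3 -c "
from h import *
rk()"
```

```text
t 18.6 p [ 0.624  -0.2712  0.1672] yaw -27.26 F [-3.9535  0.6977  6.8995] M [ 0.7164  0.9254 -0.069 ] w 0.0074
tilt z(world) [-0.7952 -0.53  ] q [-0.4041  0.6541  0.4352  1.3611 -0.014   1.6425]
bottom z 0.047200573498239265 n 0.003307835375065666 along 0.056508958073293244
```

Emit:
apply_moves --moves '[[[-1.5,0,-1,0],[-1.5,0,0,0],[0,0,2,0],[0,0,2,0],[0,0,2,0],[0,0,2,0],[0,0,2,0],[0,0,2,0],[0,0,2,0],[0,0,2,0]]]'

```text
clock: 19.6
eef_pos: [0.62, -0.2695, 0.1463]
tool_rot: [0.972, -0.236, -0.008, 0.006]
ft_force: [-0.6, 0.1, -4.0]
grip_width: 0.0077
```

```bash
python3 -c "
from h import *
rk()"
```

```text
t 19.6 p [ 0.62   -0.2695  0.1463] yaw -27.26 F [-0.5899  0.1359 -4.0276] M [ 0.2237 -0.1802  0.001 ] w 0.0077
tilt z(world) [-1.0864 -0.3995] q [-0.4042  0.6597  0.3905  1.3163 -0.0139  1.6424]
bottom z 0.026305908882194515 n -0.0016673145180673972 along 0.056124990683281056
```

It has entered the slot. I seat it gently.

Emit:
apply_moves --moves '[[[0,0,2,0],[0,0,2,0],[0,0,2,0],[0,0,2,0],[0,0,2,0],[0,0,2,0],[0,0,2,0],[0,0,2,0],[0,0,0,0],[0,0,0,0]]]'

```text
clock: 20.6
eef_pos: [0.6206, -0.2697, 0.1341]
tool_rot: [0.972, -0.236, -0.006, 0.006]
ft_force: [0.1, 0.8, -4.9]
grip_width: 0.0072
```

```bash
python3 -c "
from h import *
rk()"
```

```text
t 20.6 p [ 0.6206 -0.2697  0.1341] yaw -27.25 F [ 0.0556  0.8316 -4.9419] M [ 0.2514 -0.186  -0.0494] w 0.0072
tilt z(world) [-0.8018 -0.493 ] q [-0.4043  0.6636  0.3652  1.2819 -0.0134  1.6421]
bottom z 0.014076407781021497 n -0.0005102490197087874 along 0.056318110803736166
```

Emit:
apply_moves --moves '[[[0,0,0,0],[0,0,0,0],[0,0,0,0],[0,0,0,0],[0,0,0,0],[0,0,-5,0],[0,0,-12,0],[0,0,-18,0],[0,0,-18,0],[0,0,-18,0]]]' --hand 1

```text
clock: 21.6
eef_pos: [0.6216, -0.2696, 0.2095]
tool_rot: [0.972, -0.236, -0.006, 0.007]
ft_force: [0.3, -0.5, -0.0]
grip_width: 0.0854
```

```bash
python3 -c "
from h import *
st()
plan((.5613,-.3847,.215),152.7,n=22)
c=shot('scene','s8.png')"
```

```text
t 21.6 p [ 0.6216 -0.2696  0.2095] yaw -27.26 F [ 0.304  -0.5256 -0.0082] M [-0.0488 -0.0292  0.0028] w 0.0854
tilt z(world) [-0.8017 -0.6281] q [-0.4027  0.6324  0.5064  1.4534 -0.0156  1.6438]
step mm 5.9 turn/row 8.18
[[-0.0, 5.9, -0.3, -8.2], [-0.9, 5.8, -0.3, -8.2], [-1.7, 5.7, -0.3, -8.2], [-2.5, 5.4, -0.3, -8.2], [-3.2, 4.9, -0.3, -8.2], [-3.9, 4.4, -0.3, -8.2], [-4.5, 3.8, -0.3, -8.2], [-5.0, 3.2, -0.3, -8.2], [-5.4, 2.4, -0.3, -8.2], [-5.7, 1.6, -0.3, -8.2], [-5.9, 0.8, -0.3, -8.2], [-5.9, -0.0, -0.3, -8.2], [-5.8, -0.9, -0.3, -8.2], [-5.7, -1.7, -0.3, -8.2], [-5.4, -2.5, -0.3, -8.2], [-4.9, -3.2, -0.3, -8.2], [-4.4, -3.9, -0.3, -8.2], [-3.8, -4.5, -0.3, -8.2], [-3.2, -5.0, -0.3, -8.2], [-2.4, -5.4, -0.3, -8.2], [-1.6, -5.7, -0.3, -8.2], [-0.8, -5.8, -0.3, -8.2]]
```

Emit:
apply_moves --moves '[[[0,6,-1,-8.2],[-1,6,0,-8.2],[-1.5,5.5,0,-8.2],[-2.5,5.5,0,-8.2],[-3,5,0,-8.2],[-4,4.5,0,-8.2],[-4.5,4,0,-8.2],[-5,3,0,-8.2],[-5.5,2.5,0,-8.2],[-5.5,1.5,0,-8.2]]]'

```text
clock: 22.65
eef_pos: [0.5994, -0.3256, 0.2245]
tool_rot: [0.874, 0.486, -0.003, 0.01]
ft_force: [-0.1, 0.5, -0.1]
grip_width: 0.0859
```

```bash
python3 -c "
from h import *
st()
plan((.5613,-.3847,.225),152.7,n=12)
"
```

```text
t 22.65 p [ 0.5994 -0.3256  0.2245] yaw 58.22 F [-0.1224  0.4865 -0.1146] M [ 0.065  -0.0091  0.0564] w 0.0859
tilt z(world) [ 0.2583 -1.1099] q [-0.4913  0.62    0.5232  1.4609 -0.015   0.0632]
step mm 5.9 turn/row 7.87
[[-5.9, -0.1, -0.0, -7.9], [-5.8, -0.9, -0.0, -7.9], [-5.6, -1.7, -0.0, -7.9], [-5.3, -2.4, -0.0, -7.9], [-4.9, -3.1, -0.0, -7.9], [-4.5, -3.8, -0.0, -7.9], [-3.9, -4.4, -0.0, -7.9], [-3.3, -4.9, -0.0, -7.9], [-2.6, -5.3, -0.0, -7.9], [-1.8, -5.6, -0.0, -7.9], [-1.0, -5.8, -0.0, -7.9], [-0.2, -5.9, -0.0, -7.9]]
```

Emit:
apply_moves --moves '[[[-6,0,0,-8.3],[-6,-1,0,-8.3],[-5.5,-2,0,-8.3],[-5.5,-2.5,0,-8.3],[-5,-3,0,-8.3],[-4.5,-4,0,-8.3],[-4,-4.5,0,-8.3],[-3.5,-5,0,-8.3],[-2.5,-5.5,0,-8.3],[-2,-5.5,0,-8.3]]]'

```text
clock: 23.65
eef_pos: [0.5693, -0.3802, 0.2302]
tool_rot: [0.308, 0.951, -0.009, 0.008]
ft_force: [0.0, -0.4, -0.3]
grip_width: 0.0853
```

```bash
python3 -c "
from h import *
st()
plan((.5613,-.3847,.19),152.7,n=3)
c=shot('wrist','w9.png');g=cv2.cvtColor(cv2.imread('pics/w9.png'),cv2.COLOR_BGR2HSV)
s=np.array([.4586,.8886,0])
for L in (-.12,-.106,-.05,0): print(L,proj(c,np.array([.6206,-.2697,.154])+s*L-s*.0584+[0,0,0]))
for rr in range(100,330,25): print(rr,[int(v) for v in g[rr,290:350:2,1]],[int(v) for v in g[rr,290:350:2,2]])
"
```

```text
t 23.65 p [ 0.5693 -0.3802  0.2302] yaw 144.18 F [ 0.0456 -0.3506 -0.3124] M [ 0.0193 -0.0118  0.0251] w 0.0853
tilt z(world) [ 0.5787 -1.3165] q [-0.583   0.6177  0.5336  1.4656 -0.0136 -1.5286]
step mm 13.7 turn/row 2.84
[[1.3, -2.8, 13.4, -2.8], [1.4, -2.7, 13.4, -2.8], [1.6, -2.7, 13.4, -2.8]]
-0.12 [320.3758 131.8199]
-0.106 [323.6954 154.1376]
-0.05 [335.8875 236.1056]
0 [345.4993 300.726 ]
100 [154, 157, 155, 157, 156, 156, 156, 154, 157, 158, 155, 158, 156, 156, 155, 156, 156, 157, 156, 155, 156, 158, 158, 156, 155, 158, 157, 155, 157, 156] [208, 210, 212, 216, 221, 221, 221, 217, 215, 218, 221, 220, 222, 223, 222, 218, 212, 211, 214, 212, 209, 205, 203, 185, 184, 184, 187, 192, 192, 190]
125 [155, 155, 157, 155, 153, 153, 156, 156, 155, 155, 157, 157, 156, 156, 153, 155, 156, 156, 156, 158, 154, 157, 156, 156, 156, 157, 157, 156, 157, 155] [215, 215, 218, 222, 226, 225, 220, 216, 214, 215, 215, 216, 220, 225, 226, 225, 209, 196, 201, 199, 199, 200, 203, 201, 195, 190, 192, 191, 188, 184]
150 [158, 157, 156, 156, 155, 157, 158, 158, 158, 156, 156, 156, 153, 153, 156, 156, 156
[... 1588 characters left out ...]
, 232, 234, 234, 236, 231, 230, 228, 229, 228, 160, 79, 82, 94, 172, 133, 130, 129, 131, 131]
300 [156, 155, 155, 156, 155, 156, 156, 155, 155, 156, 156, 157, 156, 155, 156, 157, 158, 158, 155, 158, 157, 159, 156, 156, 157, 158, 103, 18, 16, 16] [220, 222, 221, 211, 210, 212, 209, 205, 206, 209, 218, 217, 212, 206, 211, 213, 200, 194, 202, 203, 196, 193, 195, 195, 197, 199, 168, 130, 130, 128]
325 [158, 157, 157, 157, 156, 157, 157, 157, 157, 158, 156, 156, 156, 157, 155, 158, 155, 155, 156, 156, 155, 157, 157, 154, 156, 155, 156, 106, 17, 11] [210, 215, 215, 216, 219, 215, 211, 211, 214, 216, 219, 220, 221, 213, 205, 207, 205, 202, 204, 208, 217, 219, 214, 208, 207, 211, 213, 174, 197, 230]
```

Emit:
apply_moves --moves '[[[1.8,-3,4,-2.8],[2,-3,10,-2.8],[2,-3,13,-2.8],[0,0,13,0],[0,0,13,0],[0,0,13,0],[0,0,12,0],[0,0,6,0],[0,0,3,0],[0,0,0,0]]]'

```text
clock: 24.7
eef_pos: [0.5616, -0.3884, 0.1442]
tool_rot: [0.243, 0.97, -0.011, 0.011]
ft_force: [-0.4, 0.3, 0.6]
grip_width: 0.0856
```

```bash
python3 -c "
from h import *
o=st()
s=np.array([.4586,.8886,0]);n=np.array([.8886,-.4586,0]);m=np.array([.5935,-.321,0])
print('along',(o['eef_pos']-m)@s,'n',(o['eef_pos']-m)@n,'door X',-.0021-(o['eef_pos']-m)@s)
"
```

```text
t 24.7 p [ 0.5616 -0.3884  0.1442] yaw 151.86 F [-0.3564  0.2704  0.5825] M [0.0173 0.0314 0.0125] w 0.0856
tilt z(world) [ 0.9371 -1.5789] q [-0.5993  0.6393  0.3482  1.2506 -0.0135 -1.6789]
along -0.07448072728535558 n 0.0025766670135109622 door X 0.07238072728535558
```

Emit:
apply_moves --moves '[[[1.5,0,3,-0.8],[1,0,3,0],[0,0,2,0],[0,0,0,0],[0,0,0,0],[0,0,0,0],[0,0,0,0],[0,0,0,0],[0,0,0,0],[0,0,0,0]]]' --hand -1

```text
clock: 25.7
eef_pos: [0.5589, -0.3872, 0.1377]
tool_rot: [0.235, 0.972, -0.012, 0.011]
ft_force: [-1.9, 0.3, 0.3]
grip_width: 0.0072
```

```bash
python3 -c "
from h import *
o=st()
"
```

```text
t 25.7 p [ 0.5589 -0.3872  0.1377] yaw 152.77 F [-1.9073  0.2833  0.2882] M [0.2699 0.4196 0.1729] w 0.0072
tilt z(world) [ 0.9275 -1.6131] q [-0.5999  0.6369  0.3267  1.2313 -0.0141 -1.6954]
```

Emit:
apply_moves --moves '[[[0,0,-4,0],[0,0,-6,0],[0,0,-8,0],[0,0,-10,0],[0,0,-10,0],[0,0,-10,0],[0,0,-10,0],[0,0,-10,0],[0,0,-8,0],[0,0,0,0]]]'

```text
clock: 26.7
eef_pos: [0.5578, -0.3854, 0.2189]
tool_rot: [0.236, 0.972, -0.012, 0.011]
ft_force: [0.4, -0.1, -5.3]
grip_width: 0.0069
```

```bash
python3 -c "
from h import *
o=st()
c=shot('wrist','w10.png')
"
```

```text
t 26.7 p [ 0.5578 -0.3854  0.2189] yaw 152.69 F [ 0.4452 -0.1338 -5.31  ] M [-0.2825  0.1357 -0.0262] w 0.0069
tilt z(world) [ 0.8755 -1.6685] q [-0.598   0.5975  0.4696  1.4139 -0.0155 -1.6921]
```

```bash
python3 -c "
from h import *
c=load('w1.png')
for p,z in (((70,57),.14),((122,66),.055),((137,67),.045),((105,62),.13)): print(p,z,onz(c,*p,z))
d=load('w3.png');print('w3 pin proj',proj(d,(.625,.256,.15)),proj(d,(.625,.256,.065)))
g=cv2.imread('pics/w1.png')[30:100,20:160]
h=cv2.cvtColor(g,cv2.COLOR_BGR2HSV)
for r in range(0,70,3): print(r+30,' '.join('%3d'%v for v in h[r,:,2][::3]))
"
```

```text
(70, 57) 0.14 [0.6213 0.2575 0.14  ]
(122, 66) 0.055 [0.6221 0.2602 0.055 ]
(137, 67) 0.045 [0.6249 0.2481 0.045 ]
(105, 62) 0.13 [0.624  0.2314 0.13  ]
w3 pin proj [25.4167 79.9853] [93.8591 86.593 ]
30 197 196 196 196 197 197 196 196 192 192 190 189 193 195 199 198 200 199 198 197 199 197 198 197 197 198 199 201 202 206 208 210 207 203 200 198 195 197 198 201 202 206 208 208 210 212 213
33 111 132 172 185 194 198 194 193 200 199 199 197 194 191 190 192 193 196 199 200 200 200 199 199 198 199 201 202 201 200 201 202 203 206 210 210 208 203 201 198 196 196 196 200 201 203 206
36  94  96  96  94 100 126 159 177 182 183 190 190 184 191 197 198 196 192 192 191 193 195 200 200 200 200 200 201 201 201 200 201 203 203 204 204 204 207 210 209 207 206 203 199 195 195 197
39  95  94  92  96  95  95  96  97 103 118 156 178 182 182 182 183 183 181 182 185 188 192 192 187 191 195 200 202 202 202 203 202 202 202 203 205 202 206 206 206 207 209 209 210 209 206 203
42  95  94  94  96  95 118 110 106 101 101  97  94 100 119 150 181 185 185 185 186 185 183 185 181 178 177 180 186 191 197 201 203 202 
[... 2984 characters left out ...]
179 170 159 146 146 148 152 152 134  97  94  94  92  94  95  70  65 166 195 195 197 199 198 195 193 208 194 211 203 215 211 208
93  97  96  95  96  96  94  96  97  96  97  96 119 174 196 191 184 176 166 155 156 157 155 154 153 153 115  96  94  96  94  63  63 133 197 200 199 198 197 193 197 199 200 197 195 195 194 192
96  97  96  96  96  97  96  98  95  96  96 105 186 204 200 195 188 182 156 155 157 156 157 156 156 158 157 127  95  96  94  64  66 110 187 188 190 192 198 191 188 185 188 192 195 197 199 197
99  95  97  96  96  95  98  98  95  96  94 172 193 209 209 205 194 167 154 155 154 156 153 155 156 155 155 154 106  96  94  76  66  87 188 187 186 188 186 189 190 192 197 194 190 187 187 194
```

```bash
python3 -c "
from h import *
d=load('side0.png');s=load('scene0.png')
print('oil',onz(d,222,293,.03),'wjar',onz(d,237,228,.1),'can?')
print('oil tri top cap',tri(s,(412,261),d,(214,257)),'wjar top',tri(s,(360,266),d,(236,234)))
plan((.56,-.33,.385),152.7,n=8)
plan((.56,.08,.385),99,n=20,fr=((.56,-.33,.385),152.7))
"
```

```text
oil [0.7641 0.202  0.03  ] wjar [0.7611 0.0531 0.1   ] can?
oil tri top cap (array([0.7673, 0.1873, 0.1428]), [np.float64(0.4), np.float64(0.4)]) wjar top (array([0.7557, 0.0804, 0.1049]), [np.float64(1.9), np.float64(1.9)])
step mm 22.0 turn/row 0.0
[[2.9, 6.3, -20.9, -0.0], [2.9, 6.3, -20.9, -0.0], [2.9, 6.3, -20.9, -0.0], [2.9, 6.3, -20.9, -0.0], [2.9, 6.3, -20.9, -0.0], [2.9, 6.3, -20.9, -0.0], [2.9, 6.3, -20.9, -0.0], [2.9, 6.3, -20.9, -0.0]]
step mm 20.5 turn/row -2.68
[[9.4, 18.2, -0.0, 2.7], [10.2, 17.8, -0.0, 2.7], [11.1, 17.3, -0.0, 2.7], [11.9, 16.7, -0.0, 2.7], [12.6, 16.1, -0.0, 2.7], [13.4, 15.5, -0.0, 2.7], [14.1, 14.9, -0.0, 2.7], [14.8, 14.2, -0.0, 2.7], [15.4, 13.5, -0.0, 2.7], [16.0, 12.8, -0.0, 2.7], [16.6, 12.0, -0.0, 2.7], [17.2, 11.2, -0.0, 2.7], [17.7, 10.4, -0.0, 2.7], [18.1, 9.6, -0.0, 2.7], [18.6, 8.7, -0.0, 2.7], [18.9, 7.8, -0.0, 2.7], [19.3, 6.9, -0.0, 2.7], [19.6, 6.0, -0.0, 2.7], [19.9, 5.1, -0.0, 2.7], [20.1, 4.2, -0.0, 2.7]]
```

Emit:
apply_moves --moves '[[[3,6,-12,0],[3,6,-18,0],[3,6,-20,0],[3,6,-20,0],[3,6,-20,0],[3,6,-20,0],[3,6,-20,0],[3,6,-18,0],[9,18,-8,2.7],[10,18,0,2.7]]]'

```text
clock: 27.75
eef_pos: [0.5544, -0.2801, 0.3776]
tool_rot: [0.284, 0.959, -0.009, 0.006]
ft_force: [0.2, 0.8, -5.1]
grip_width: 0.0073
```

```bash
python3 -c "
from h import *
st()
plan((.56,.06,.385),99,n=18)
"
```

```text
t 27.75 p [ 0.5544 -0.2801  0.3776] yaw 146.96 F [ 0.1572  0.7934 -5.1482] M [-0.1685  0.1689  0.0268] w 0.0073
tilt z(world) [ 0.3914 -1.2308] q [-0.4603  0.4947  0.7078  1.7682 -0.0162 -1.4544]
step mm 18.9 turn/row -2.66
[[10.0, 16.0, -0.4, 2.7], [10.8, 15.5, -0.4, 2.7], [11.5, 15.0, -0.4, 2.7], [12.2, 14.5, -0.4, 2.7], [12.8, 13.9, -0.4, 2.7], [13.5, 13.3, -0.4, 2.7], [14.1, 12.6, -0.4, 2.7], [14.6, 12.0, -0.4, 2.7], [15.2, 11.3, -0.4, 2.7], [15.7, 10.5, -0.4, 2.7], [16.2, 9.8, -0.4, 2.7], [16.6, 9.0, -0.4, 2.7], [17.0, 8.3, -0.4, 2.7], [17.4, 7.5, -0.4, 2.7], [17.7, 6.6, -0.4, 2.7], [18.0, 5.8, -0.4, 2.7], [18.2, 5.0, -0.4, 2.7], [18.4, 4.1, -0.4, 2.7]]
```

Emit:
apply_moves --moves '[[[10,16,-1,2.7],[11,15.5,-1,2.7],[11.5,15,-1,2.7],[12,14.5,-1,2.7],[13,14,-1,2.7],[13.5,13,-1,2.7],[14,12.5,-1,2.7],[14.5,12,0,2.7],[15,11.5,0,2.7],[15.5,10.5,0,2.7]]]'

```text
clock: 28.75
eef_pos: [0.5546, -0.0769, 0.3855]
tool_rot: [0.508, 0.861, -0.006, 0.005]
ft_force: [0.2, 1.3, -5.4]
grip_width: 0.007
```

```bash
python3 -c "
from h import *
st()
plan((.56,.07,.36),99,n=9)
"
```

```text
t 28.75 p [ 0.5546 -0.0769  0.3855] yaw 118.95 F [ 0.1578  1.3447 -5.3757] M [-0.1041  0.2296 -0.011 ] w 0.007
tilt z(world) [ 0.1563 -0.9221] q [-0.1299  0.3582  0.5192  1.727  -0.0156 -0.6351]
step mm 16.6 turn/row -2.22
[[14.0, 8.4, 2.8, 2.2], [14.3, 7.9, 2.8, 2.2], [14.6, 7.3, 2.8, 2.2], [14.9, 6.8, 2.8, 2.2], [15.1, 6.2, 2.8, 2.2], [15.4, 5.6, 2.8, 2.2], [15.6, 5.0, 2.8, 2.2], [15.7, 4.4, 2.8, 2.2], [15.9, 3.8, 2.8, 2.2]]
```

Emit:
apply_moves --moves '[[[14,8.5,0,2.2],[14.5,8,0,2.2],[14.5,7.5,0,2.2],[15,7,0,2.2],[15,6,2,2.2],[15.5,5.5,4,2.2],[15.5,5,6,2.2],[15.5,4.5,6,2.2],[16,4,6,2.2],[0,0,0,0]]]'

```text
clock: 29.75
eef_pos: [0.5528, 0.0847, 0.3616]
tool_rot: [0.652, 0.759, -0.005, -0.001]
ft_force: [-0.5, 0.3, -4.9]
grip_width: 0.007
```

```bash
python3 -c "
from h import *
o=st()
c=shot('wrist','w11.png');shot('side','s11.png');shot('scene','sc11.png')
P=proj(c,(.622,.257,.15));Q=proj(c,(.622,.257,.055));print(P,Q)
import cv2
g=cv2.imread('pics/w11.png')
x0,y0=int(min(P[0],Q[0]))-50,max(0,int(min(P[1],Q[1]))-40); x0=min(x0,640-160)
print('crop',x0,y0)
v=cv2.resize(g[y0:y0+120,x0:x0+160],(800,600),interpolation=cv2.INTER_CUBIC)
cv2.imwrite('pics/pins.png',v)
"
```

```text
t 29.75 p [0.5528 0.0847 0.3616] yaw 98.68 F [-0.5139  0.2938 -4.8763] M [-0.0511  0.2713  0.0479] w 0.007
tilt z(world) [-0.4398 -0.4147] q [ 0.1552  0.3604  0.4608  1.6798 -0.006   0.0037]
[463.7914 257.9835] [436.1412 228.7009]
crop 386 188
```

```bash
python3 -c "
from h import *
import cv2
w,d,s=load('w11.png'),load('s11.png'),load('sc11.png')
W,D,S=[cv2.imread('pics/'+f) for f in('w11.png','s11.png','sc11.png')]
p1,p2=np.array([.622,.257,.14]),np.array([.622,.257,.055])
o=telemetry.get_obs();r=R.from_quat(o['tool_rot']).as_matrix()
k1=o['eef_pos']+r[:,1]*.1806+r[:,2]*(.1237-.1125); k2=k1+r[:,2]*.085
print('k',k1,k2)
out=[]
for c,I,a,b in((w,W,p1,p2),(d,D,p1,p2),(s,S,p1,p2),(d,D,k1,k2),(s,S,k1,k2),(w,W,k1,k2)):
    A,B=proj(c,a),proj(c,b);m=(A+B)/2;x=int(np.clip(m[0]-33,0,640-66));y=int(np.clip(m[1]-37,0,325))
    print(A.round(1),B.round(1),'crop',x,y)
    t=cv2.resize(I[y:y+75,x:x+66],(264,300),interpolation=cv2.INTER_CUBIC)
    for u in range(x//10*10+10,x+66,10): cv2.line(t,((u-x)*4,0),((u-x)*4,5),(0,0,255),1);cv2.putText(t,str(u),((u-x)*4-9,14),0,.3,(0,0,255),1)
    for u in range(y//10*10+10,y+75,10): cv2.line(t,(0,(u-y)*4),(5,(u-y)*4),(0,0,255),1);cv2.putText(t,str(u),(6,(u-y)*4+3),0,.3,(0,0,255),1)
    out.append(t)
cv2.imwrite('pics/six.png',np.vstack([np.hstack(out[:3]),np.hstack(out[3:])]))
"
```

```text
k [0.7321 0.1091 0.3507] [0.7317 0.1083 0.2657]
[460.2 254.2] [436.1 228.7] crop 415 204
[270.3 290.7] [274.  313.9] crop 239 265
[445.8 223.7] [441.4 253.2] crop 410 201
[224.2 162.6] [231.1 193.9] crop 194 141
[379.5 158.6] [377.1 196.7] crop 345 140
[319.5 528.4] [320.3 405.8] crop 286 325
```

View pics/six.png

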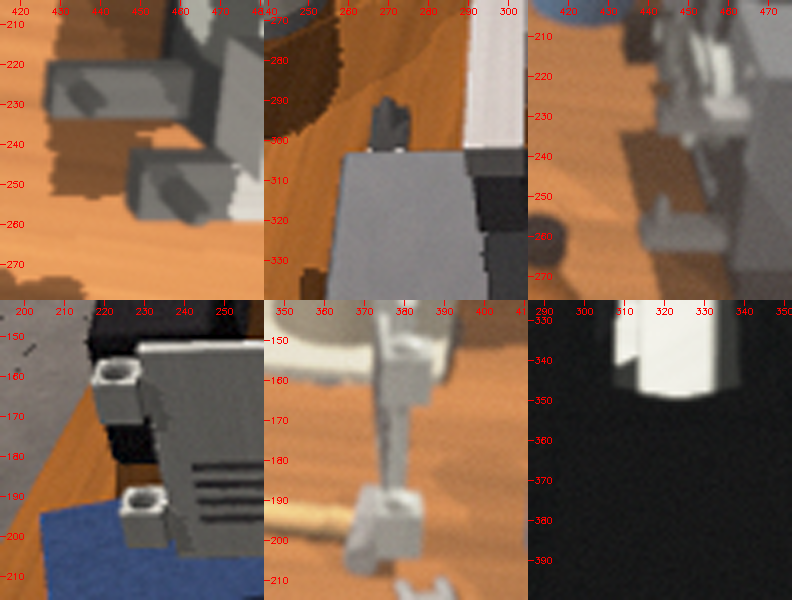

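The last picture shows, in each camera:
- **Wrist:** low pin mid (436.5,228) and high pin mid (461,252.5), against predictions of (436,228.7) and (460,254).
- **Side:** bore tops at (223.5,158.5) and (230,190), within a pixel of prediction.
- **Scene:** knuckles near (380,152) and (379,188).

So the pin is near (0.622,0.257), and the distance from TCP to knuckle is confirmed.

```bash
python3 -c "
from h import *
w,d,s=load('w11.png'),load('s11.png'),load('sc11.png')
a=onz(w,461.2,252.5,.14);b=onz(w,436.5,228.2,.055);print('pins',a,b)
print('pin tip side @.15',onz(d,270,289.5,.15))
print('upper bore top',tri(d,(223.5,158.5),s,(380.3,151.8)),'side ray @.3632',onz(d,223.5,158.5,.3632),'low bore side@.278',onz(d,229.8,189.8,.2782))
plan((.4545,.1454,.30),98.7,n=10)
"
```

```text
pins [0.6197 0.2575 0.14  ] [0.6212 0.2573 0.055 ]
pin tip side @.15 [0.6206 0.2611 0.15  ]
upper bore top (array([0.7303, 0.1105, 0.3633]), [np.float64(1.1), np.float64(1.1)]) side ray @.3632 [0.7303 0.1121 0.3632] low bore side@.278 [0.7323 0.1095 0.2782]
step mm 13.3 turn/row 0.01
[[7.7, -8.9, 6.3, -0.0], [7.7, -8.9, 6.3, -0.0], [7.7, -8.9, 6.3, -0.0], [7.7, -8.9, 6.3, -0.0], [7.7, -8.9, 6.3, -0.0], [7.7, -8.8, 6.3, -0.0], [7.7, -8.8, 6.3, -0.0], [7.7, -8.8, 6.3, -0.0], [7.7, -8.8, 6.3, -0.0], [7.7, -8.8, 6.3, -0.0]]
```

Emit:
apply_moves --moves '[[[8,-9,4,0],[8,-9,4,0],[8,-9,5,0],[8,-9,5,0],[8,-9,6,0],[8,-9,8,0],[8,-9,8,0],[8,-9,10,0],[7,-8,12,0],[6,-7,12,0]]]'

```text
clock: 30.9
eef_pos: [0.4552, 0.1388, 0.294]
tool_rot: [0.657, 0.754, 0.0, 0.005]
ft_force: [-0.0, -0.4, -4.0]
grip_width: 0.0071
```

```bash
cat >> h.py <<'E'
def mc(pin=(.6205,.2578)):
    o=st();r=R.from_quat(o['tool_rot']).as_matrix();a=np.radians(-172.6);X=np.array([np.cos(a),np.sin(a)]);Y=np.array([-X[1],X[0]])
    k=o['eef_pos']+r[:,1]*.1796; k1=k+r[:,2]*.0237; k2=k+r[:,2]*.1087  # undersides
    for n,q in(('high',k1),('low',k2)):
        e=(np.array(pin)-q[:2])*1000; print(n,'z',q[2].round(4),'to pin: tool x',(e@r[:2,0]).round(1),'tool y',(e@r[:2,1]).round(1),'| machine X,Y',(-e@X).round(1),(-e@Y).round(1))
E
python3 -c "
from h import *
mc()"
```

```text
t 30.9 p [0.4552 0.1388 0.294 ] yaw 97.85 F [-0.0178 -0.3523 -4.0058] M [-0.0294  0.3572 -0.0239] w 0.0071
tilt z(world) [ 0.4257 -0.362 ] q [ 0.3008  0.1731  0.038   1.4305 -0.0082  0.1639]
high z 0.2714 to pin: tool x 95.5 tool y 0.2 | machine X,Y -0.5 95.5
low z 0.1864 to pin: tool x 96.1 tool y -0.3 | machine X,Y -1.1 96.1
```

Emit:
apply_moves --moves '[[[0,0,8,0],[0,0,12,0],[0,0,14,0],[0,0,14,0],[0,0,14,0],[0,0,14,0],[0,0,14,0],[0,0,10,0],[0,0,5,0],[0,0,0,0]]]'

```text
clock: 31.9
eef_pos: [0.4607, 0.1318, 0.1891]
tool_rot: [0.66, 0.751, 0.003, 0.008]
ft_force: [-0.0, -0.6, -4.3]
grip_width: 0.0072
```

```bash
python3 -c "
from h import *
mc()"
```

```text
t 31.9 p [0.4607 0.1318 0.1891] yaw 97.38 F [-0.0119 -0.6374 -4.2752] M [-0.0521  0.3951  0.0365] w 0.0072
tilt z(world) [ 0.935  -0.3345] q [ 0.2848  0.2247 -0.1741  1.1579 -0.0102  0.1558]
high z 0.1682 to pin: tool x 104.5 tool y -5.2 | machine X,Y -5.2 104.6
low z 0.0832 to pin: tool x 105.2 tool y -6.6 | machine X,Y -6.5 105.2
```

Emit:
apply_moves --moves '[[[8,-1,3,0],[12,-1,3,0],[12,-1,3,0],[12,-1,1,0],[12,-1,0,0],[12,-1,0,0],[10,0,0,0],[6,0,0,0],[3,0,0,0],[0,0,0,0]]]'

```text
clock: 32.9
eef_pos: [0.4434, 0.2277, 0.1801]
tool_rot: [0.659, 0.752, 0.006, 0.009]
ft_force: [-0.8, -0.5, -4.8]
grip_width: 0.0071
```

```bash
python3 -c "
from h import *
mc()"
```

```text
t 32.9 p [0.4434 0.2277 0.1801] yaw 97.59 F [-0.807  -0.5381 -4.8251] M [-0.0219  0.336   0.0633] w 0.0071
tilt z(world) [ 1.2115 -0.1516] q [ 0.4814  0.2657 -0.1445  1.1431 -0.0121  0.3488]
high z 0.1601 to pin: tool x 6.5 tool y -0.5 | machine X,Y -0.5 6.5
low z 0.0752 to pin: tool x 7.0 tool y -2.3 | machine X,Y -2.3 7.0
```

Emit:
apply_moves --moves '[[[2,-0.5,0,0],[2,-0.5,0,0],[1,-0.5,0,0],[0,0,0,0],[0,0,1.5,0],[0,0,1.5,0],[0,0,1.5,0],[0,0,1.5,0],[0,0,1.5,0],[0,0,1.5,0]]]'

```text
clock: 33.9
eef_pos: [0.4418, 0.2309, 0.1704]
tool_rot: [0.66, 0.751, 0.006, 0.009]
ft_force: [0.2, -0.7, -5.3]
grip_width: 0.0073
```

```bash
python3 -c "
from h import *
mc();shot('side','s13.png');shot('scene','sc13.png')"
```

```text
t 33.9 p [0.4418 0.2309 0.1704] yaw 97.39 F [ 0.2101 -0.6589 -5.317 ] M [-0.0421  0.3712  0.0252] w 0.0073
tilt z(world) [ 1.217  -0.2081] q [ 0.4893  0.2739 -0.1604  1.1195 -0.0132  0.3601]
high z 0.1504 to pin: tool x 3.8 tool y 0.7 | machine X,Y 0.7 3.8
low z 0.0654 to pin: tool x 4.3 tool y -1.1 | machine X,Y -1.1 4.3
```

Emit:
apply_moves --moves '[[[0,0,-2,0],[1.5,-0.4,-1,0],[1.5,-0.4,0,0],[1,0,0,0],[0,0,0,0],[0,0,1.5,0],[0,0,1.5,0],[0,0,1.5,0],[0,0,1.5,0],[0,0,1.5,0]]]'

```text
clock: 35.0
eef_pos: [0.4405, 0.2353, 0.1657]
tool_rot: [0.66, 0.751, 0.006, 0.009]
ft_force: [0.0, 0.2, -3.6]
grip_width: 0.0074
```

```bash
python3 -c "
from h import *
mc()"
```

```text
t 35.0 p [0.4405 0.2353 0.1657] yaw 97.41 F [ 0.0093  0.1697 -3.6009] M [0.0007 0.288  0.0191] w 0.0074
tilt z(world) [ 1.2353 -0.1948] q [ 0.4983  0.2793 -0.1659  1.1083 -0.0133  0.3688]
high z 0.1458 to pin: tool x -0.8 tool y 1.3 | machine X,Y 1.3 -0.8
low z 0.0608 to pin: tool x -0.3 tool y -0.4 | machine X,Y -0.4 -0.3
```

Emit:
apply_moves --moves '[[[0,0,1.5,0],[0,0,1.5,0],[0,0,1.5,0],[0,0,1.5,0],[0,0,1.5,0],[0,0,1.5,0],[0,0,1.5,0],[0,0,1.5,0],[0,0,1.5,0],[0,0,1.5,0]]]'

```text
clock: 36.0
eef_pos: [0.4411, 0.2353, 0.1494]
tool_rot: [0.66, 0.751, 0.006, 0.009]
ft_force: [0.2, 0.6, -3.9]
grip_width: 0.0071
```

```bash
python3 -c "
from h import *
mc()"
```

```text
t 36.0 p [0.4411 0.2353 0.1494] yaw 97.4 F [ 0.2016  0.6459 -3.8882] M [-0.0044  0.3212 -0.0218] w 0.0071
tilt z(world) [ 1.2513 -0.1872] q [ 0.4977  0.2945 -0.1911  1.0676 -0.0133  0.3684]
high z 0.1295 to pin: tool x -0.7 tool y 0.8 | machine X,Y 0.8 -0.7
low z 0.0445 to pin: tool x -0.2 tool y -1.0 | machine X,Y -1.0 -0.2
```

Emit:
apply_moves --moves '[[[0,0,1,0],[0,0,1,0],[0,0,1,0],[0,0,1,0],[0,0,1,0],[0,0,1,0],[0,0,1,0],[0,0,1,0],[0,0,1,0],[0,0,1,0]]]'

```text
clock: 37.0
eef_pos: [0.4407, 0.2356, 0.1463]
tool_rot: [0.66, 0.751, 0.009, 0.01]
ft_force: [-4.3, -0.9, 5.0]
grip_width: 0.0073
```

```bash
python3 -c "
from h import *
mc()"
```

```text
t 37.0 p [0.4407 0.2356 0.1463] yaw 97.38 F [-4.3416 -0.8758  4.9816] M [-0.3963  0.8729 -0.0905] w 0.0073
tilt z(world) [ 1.5397 -0.0186] q [ 0.4985  0.2929 -0.2023  1.0521 -0.0131  0.3695]
high z 0.1273 to pin: tool x -1.0 tool y 1.0 | machine X,Y 1.0 -1.0
low z 0.0424 to pin: tool x -0.7 tool y -1.3 | machine X,Y -1.3 -0.7
```

Contact came at the expected seat height. Before letting go, I pull gently sideways to check that the pins hold the knuckles.

Emit:
apply_moves --moves '[[[0,0,0,0],[0,0,0,0],[-1.5,0,0,0],[-1.5,0,0,0],[-1.5,0,0,0],[-1.5,0,0,0],[-1.5,0,0,0],[-1.5,0,0,0],[-1.5,0,0,0],[-1.5,0,0,0]]]'

```text
clock: 38.0
eef_pos: [0.4421, 0.2278, 0.1466]
tool_rot: [0.656, 0.755, 0.012, 0.007]
ft_force: [-2.8, 5.8, -0.6]
grip_width: 0.0074
```

```bash
python3 -c "
from h import *
mc()"
```

```text
t 38.0 p [0.4421 0.2278 0.1466] yaw 98.03 F [-2.8114  5.7639 -0.623 ] M [0.7047 0.8462 0.9953] w 0.0074
tilt z(world) [1.5092 0.5322] q [ 0.478   0.2852 -0.2123  1.0457 -0.0039  0.3379]
high z 0.1278 to pin: tool x 4.7 tool y 0.7 | machine X,Y 0.6 4.7
low z 0.0428 to pin: tool x 4.2 tool y -1.6 | machine X,Y -1.7 4.2
```

Both pins resist: +5.8 N at the hinge, and the moment shows they push against each other. I recentre, seat and relax.

Emit:
apply_moves --moves '[[[1.5,0,0,0],[1.5,0,0,0],[1,0,0,0],[0,0,0,0],[0,0,1,0],[0,0,1,0],[0,0,1,0],[0,0,1,0],[0,0,0,0],[0,0,0,0]]]'

```text
clock: 39.0
eef_pos: [0.4415, 0.2311, 0.1464]
tool_rot: [0.657, 0.754, 0.013, 0.008]
ft_force: [-2.1, 1.8, -0.6]
grip_width: 0.0068
```

```bash
python3 -c "
from h import *
mc()"
```

```text
t 39.0 p [0.4415 0.2311 0.1464] yaw 97.92 F [-2.1071  1.8009 -0.5681] M [0.1399 0.8428 0.5818] w 0.0068
tilt z(world) [1.6639 0.4914] q [ 0.4858  0.2858 -0.2121  1.0432 -0.006   0.3476]
high z 0.1281 to pin: tool x 1.7 tool y 0.8 | machine X,Y 0.8 1.7
low z 0.0431 to pin: tool x 1.3 tool y -1.8 | machine X,Y -1.8 1.3
```

Emit:
apply_moves --moves '[[[0,0,0,0],[0,0,0,0],[0,0,0,0],[0,0,0,0],[0,0,0,0],[0,0,0,0],[0,0,0,0],[0,0,0,0],[0,0,0,0],[0,0,0,0]]]' --hand -0.45

```text
clock: 40.0
eef_pos: [0.4454, 0.2295, 0.147]
tool_rot: [0.659, 0.752, 0.014, 0.012]
ft_force: [-0.0, 0.2, -0.7]
grip_width: 0.0234
```

```bash
python3 -c "
from h import *
mc();c=shot('wrist','w14.png');g=cv2.cvtColor(cv2.imread('pics/w14.png'),cv2.COLOR_BGR2HSV)
for r in (150,180,210,240,270,290,310): print(r,[int(v) for v in g[r,270:380:3,2]])
"
```

```text
t 40.0 p [0.4454 0.2295 0.147 ] yaw 97.49 F [-0.0331  0.1512 -0.7452] M [ 0.0318  0.0453 -0.0373] w 0.0234
tilt z(world) [2.0937 0.3522] q [ 0.4824  0.2863 -0.2098  1.0394 -0.0115  0.3515]
high z 0.13 to pin: tool x 5.2 tool y -3.0 | machine X,Y -3.0 5.2
low z 0.045 to pin: tool x 5.1 tool y -6.2 | machine X,Y -6.2 5.1
150 [234, 236, 237, 238, 239, 240, 241, 242, 241, 240, 240, 240, 239, 238, 237, 237, 235, 232, 232, 229, 228, 226, 226, 225, 226, 227, 227, 228, 229, 230, 226, 227, 224, 124, 124, 125, 124]
180 [240, 239, 239, 240, 241, 241, 240, 240, 240, 240, 239, 240, 238, 238, 236, 236, 234, 154, 108, 110, 109, 215, 234, 68, 26, 28, 27, 25, 26, 26, 28, 28, 29, 28, 30, 29, 28]
210 [231, 231, 231, 230, 230, 230, 230, 229, 230, 231, 230, 231, 231, 231, 232, 233, 212, 107, 109, 104, 105, 107, 190, 235, 125, 120, 119, 120, 119, 121, 121, 122, 120, 122, 121, 116, 65]
240 [232, 232, 232, 231, 216, 94, 94, 95, 55, 45, 231, 233, 233, 234, 234, 234, 240, 241, 244, 139, 130, 131, 134, 213, 126, 116, 46, 34, 95, 94, 96, 112, 123, 116, 110, 112, 113]
270 [32, 46, 94, 97, 95, 96, 37, 26, 28, 26, 229, 240, 241, 240, 240, 240, 193, 138, 128, 126, 126, 128, 127, 214, 235, 128, 31, 25, 25, 27, 93, 94, 96, 94, 74, 32, 31]
290 [28, 30, 31, 30, 29, 27, 41, 38, 32, 153, 233, 234, 235, 237, 236, 235, 223, 157, 163, 164, 168, 162, 134, 194, 237, 183, 104, 24, 27, 35, 29, 29, 28, 33, 31, 31, 27]
310 [31, 29, 30, 30, 31, 35, 38, 41, 121, 228, 228, 228, 228, 229, 229, 231, 227, 150, 160, 163, 163, 162, 164, 184, 237, 146, 124, 98, 29, 32, 28, 31, 32, 30, 28, 31, 29]
```

Emit:
apply_moves --moves '[[[1,0,0,0],[1,0,0,0],[0,0,-4,0],[0,0,-6,0],[0,0,-8,0],[0,0,-10,0],[0,0,-12,0],[0,0,-15,0],[0,0,-15,0],[0,0,-10,0]]]'

```text
clock: 41.05
eef_pos: [0.4417, 0.231, 0.2335]
tool_rot: [0.659, 0.752, 0.015, 0.012]
ft_force: [-0.6, 0.3, -0.9]
grip_width: 0.0236
```

```bash
python3 -c "
from h import *
o=st();w=shot('wrist','w15.png');d=shot('side','s15.png');s=shot('scene','sc15.png')
D0=cv2.imread('pics/s13.png').astype(int);D=cv2.imread('pics/s15.png').astype(int)
# expected top edge of the seated door (z .170) in wrist view, pin-based
a=np.radians(-172.6);X=np.array([np.cos(a),np.sin(a),0]);p=np.array([.6205,.2578,0]);O=p+.108*X
for x in (.095,.07,.045,.0): print(x,proj(w,O+X*x+[0,0,.170]).round(1))
g=cv2.cvtColor(cv2.imread('pics/w15.png'),cv2.COLOR_BGR2HSV)
for r in range(100,300,20): print(r,[int(v) for v in g[r,270:400:4,2]],'|',[int(v) for v in g[r,270:400:4,1]])
for n,c in(('side',d),('scene',s)):
  for z in(.125,.04): print(n,z,proj(c,p+[0,0,.03+z]).round(1))
"
```

```text
t 41.05 p [0.4417 0.231  0.2335] yaw 97.49 F [-0.5934  0.2509 -0.8579] M [ 0.0011 -0.0047  0.027 ] w 0.0236
tilt z(world) [2.1127 0.3618] q [ 0.4887  0.2176 -0.0645  1.2532 -0.0117  0.3577]
0.095 [330.  185.4]
0.07 [329.7 223.7]
0.045 [329.4 259.2]
0.0 [328.8 316.9]
100 [224, 222, 219, 215, 209, 205, 201, 204, 203, 205, 205, 206, 206, 206, 209, 211, 210, 213, 212, 214, 210, 209, 206, 205, 205, 206, 207, 211, 212, 213, 216, 219, 218] | [153, 153, 155, 155, 156, 155, 153, 154, 155, 154, 155, 156, 153, 155, 151, 155, 154, 156, 155, 154, 155, 155, 155, 153, 153, 153, 155, 155, 154, 154, 155, 154, 154]
120 [209, 208, 206, 205, 208, 210, 216, 218, 219, 219, 222, 222, 221, 221, 219, 218, 215, 212, 208, 205, 202, 203, 205, 207, 76, 65, 63, 61, 61, 62, 64, 62, 62] | [155, 154, 155, 154, 154, 154, 156, 154, 155, 155, 154, 155, 155, 155, 155, 156, 154, 155, 154, 157, 154, 153, 155, 154, 17, 4, 8, 4, 8, 8, 8, 8, 4]
140 [220, 221, 221, 223, 226, 228, 229, 229, 227, 226, 225, 223, 220, 215, 210, 210, 212, 211, 215, 217, 212, 211, 145, 115, 113, 113, 114, 112, 114, 111, 111, 147, 134] | [153, 153, 
[... 1613 characters left out ...]
, 5, 7, 5, 5, 9, 8, 6]
260 [29, 25, 85, 85, 86, 35, 28, 74, 227, 229, 231, 247, 239, 232, 232, 229, 230, 223, 113, 110, 26, 21, 85, 87, 86, 40, 26, 27, 51, 156, 166, 168, 166] | [9, 20, 12, 9, 9, 7, 18, 138, 152, 151, 150, 144, 71, 11, 11, 69, 152, 154, 151, 153, 10, 12, 12, 12, 12, 6, 29, 19, 5, 7, 6, 6, 6]
280 [26, 26, 25, 39, 112, 38, 24, 91, 222, 221, 222, 221, 224, 232, 232, 210, 218, 216, 104, 110, 21, 21, 37, 90, 26, 23, 26, 23, 26, 29, 28, 27, 137] | [20, 29, 10, 7, 9, 7, 21, 140, 154, 153, 154, 153, 114, 10, 11, 40, 156, 155, 152, 141, 24, 36, 14, 11, 29, 22, 20, 22, 10, 0, 18, 19, 7]
side 0.125 [270.2 286.7]
side 0.04 [274.  310.4]
scene 0.125 [447.  217.9]
scene 0.04 [442.5 247.8]
```

```bash
python3 -c "
from h import *
g=cv2.cvtColor(cv2.imread('pics/s15.png'),cv2.COLOR_BGR2HSV)
for r in range(278,304): print(r,' '.join('%3d%s'%(v,'*' if s>110 else ' ') for v,s in zip(g[r,256:290,2],g[r,256:290,1])))
d=load('s15.png');a=np.radians(-172.6+2);X=np.array([np.cos(a),np.sin(a),0]);Y=np.array([-X[1],X[0],0]);p=np.array([.6205,.2590,0])
for dz in (0,.008,.02): print(dz,[proj(d,p+X*i+Y*j+[0,0,.155+dz]).round(1) for i in(-.011,.011) for j in(-.011,.011)],'door top corner X-95',proj(d,p+X*.013+[0,0,.17+dz]).round(1),proj(d,p+X*.203+[0,0,.17+dz]).round(1))
"
```

```text
278  64*  94* 154* 156* 152* 153* 150* 147* 152* 154* 154* 159* 152* 150* 147* 144* 137* 142* 143* 148* 149* 148* 166* 172* 171* 166* 165* 169* 169* 167* 173* 170* 175* 190*
279  65*  96* 167* 157* 153* 152* 149* 148* 152* 154* 154* 158* 155* 151* 146* 141* 138* 143* 148* 150* 152* 167* 170* 172* 175* 167* 166* 168* 168* 172* 169* 172* 177* 190*
280  66*  70* 105* 156* 152* 150* 151* 149* 150* 154* 158* 156* 151* 148* 146* 140* 143* 143* 147* 154* 165* 163* 167* 171* 172* 165* 167* 167* 168* 170* 171* 175* 178* 190*
281  67*  63*  91* 157* 154* 152* 150* 151* 152* 153* 156* 156* 148* 150* 142* 137* 142* 150* 170* 169* 162* 162* 163* 167* 165* 161* 163* 165* 162* 165* 168* 171* 177* 185*
282  67*  93* 154* 154* 151* 151* 151* 153* 153* 149* 152* 148* 141* 138* 136* 136* 142* 162* 168* 160* 159  237  230  228  227  231  230  230  235  232  229  227  227  227 
283  67*  97* 159* 153* 153* 149* 148* 150* 156* 185  217  212  206  184  187  196  198  200  202  191  184  238  232  230  228  233  234  230  233  233  232  230  226  226 
284  70*  95* 160* 151* 152* 150* 148* 148* 155* 195  23
[... 3162 characters left out ...]
1   74   79  127* 157* 147*  74   84   83   84   82   83   86   88   95   95   98  109 
303 169* 170* 170* 145  137  136  134  138  138  145  130  135  134  135  140  141  138  135  136  140  143  144  139  143  144  144  143  143  144  142  145  146  133   82 
0 [array([264.2, 291.8]), array([265.1, 282.9]), array([275.1, 291.5]), array([275.7, 282.6])] door top corner X-95 [275.7 282.5] [369.8 279.8]
0.008 [array([263.8, 289.4]), array([264.7, 280.5]), array([274.7, 289.1]), array([275.4, 280.2])] door top corner X-95 [275.4 280. ] [370.  277.4]
0.02 [array([263.1, 285.8]), array([264. , 276.9]), array([274.2, 285.5]), array([274.9, 276.6])] door top corner X-95 [274.8 276.3] [370.4 273.6]
```

```bash
python3 -c "
from h import *
print(workorder.job_done())"
```

```text
the job is handed in; nothing more can be done
None
```

The job is handed in: the door sits on both hinge pins, shut and let go, and the whole run took about 41 s of the 72 s allowed.

**What I did:**
- I pressed the keeper's tail until it snapped open, with the door still on its hook.
- I lifted the door off by its hinge end and stood it in the rack slot. It caught on one lip at first and went in after a few mm of sideways correction.
- I let go, turned the gripper half round, took the door by its free end and carried it in under the rest arm. I then lowered it onto both pins; the wrist readings I took on the way never showed more than about 10 N of contact.

**Last checks:**
- **Seating:** the side camera shows the upper knuckle's top face at rows 283 to 291.5, against 282.7 to 291.6 predicted for fully seated. The pin tip is visible inside the bore. I did not see the lower knuckle directly. The only evidence for it is a sideways pull before letting go, in which both pins appeared to resist.
- **Shut angle:** the door is open by a degree or two, with its free end about 4 mm out, well inside 0.2 rad.
- **Robot:** the wrist force is about 1 N, within noise, and the gripper is clear above the door.

**What disagreed:**
- The tool picked up an unwanted tilt of up to 3.5° during the moves, and was still about 2° off at the end.
- The seat height came out about 3 mm lower than I had calculated.
- I did not check the oil bottle, jar, offcut, can and wrench again by picture at the end. No unexpected contact showed in the force readings.

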